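Load silver ingots in a cam-release pallet, check at the lens, dock in engraver

TASK

Get every silver ingot on the bench ready for engraving: turn the pallet's cam until its high point stands on the sprung follower so that the jaw stays open, lay all the ingots flat and crosswise between the jaw and the fixed rail, with their ends facing jaw and rail, and turn the cam back clear of the follower so that the jaw pinches them. Then lift the pallet by its handle and hold it level and still for two seconds in the focus of the inspection lens, rail side towards the lens with the middle of the fixed rail about 3 cm in front of the brass ball of the focus pointer, and set it down fully home between the lips of the engraver's bed, ingots still pinched. Leave the other tools on the bench where they are and never tip the pallet.

Things in the scene. Friction and masses are not known exactly. Their poses are not given: they have to be found in the camera images.
- pallet: Loose engraving pallet, 0.63 kg: aluminium plate 144 (x) x 190 (y) x 6 mm; origin at the centre of its underside, z up. It starts in the dock, x pointing away from the robot. 'P' below: mm in its frame. Along y run a dark fixed rail at the far side (P x 58 to 70, top z 14) and, nearer, the dark sprung jaw bar (face at P x 17 shut, x 6 open; top z 14.5).
- channel (a point): Middle of the channel between jaw and rail, on the plate's top (P 36, 0, 6). Ingots lie here crosswise, in a row along y (channel P y -92 to 92) with gaps for the fingers (four fit 44 mm apart). An ingot pinched against the rail (face at P x 58) has its centre at P x 36; with the jaw open (face at P x 6) there is 8 mm play: set it down near the rail.
- cam (a joint): Cam angle (rad), 0 to 2.3, counter-clockwise from above. Lobe and lever point the same way, at 1.392 + value from the pallet's x towards its y: at 0 roughly to +y, at 1.75 straight to -x with the high point on the follower (jaw fully open; past it the jaw closes again). The lobe touches the follower above about 0.9; the knob needs 3 to 7 N. Friction holds it. Starts at 0 to 0.6.
- cam_pivot (a point): Vertical pivot axis of the cam at the height of the knob's centre (P -30, 58, 40). The cam is a pear-shaped steel disc (base radius 14, high point 26 mm from the pivot) under a flat steel lever (P z 20 to 26). The follower is a steel roller, radius 9, at P x -54, y 58 (jaw shut), on the yoke that is one piece with the jaw: pushed towards -x it opens the jaw.
- cam_knob (a point): Centre of the upright black grip at the end of the cam's lever, 75 mm from the pivot: a vertical cylinder of 16 mm diameter, 28 mm high (14 mm above and below this point).
- jaw (a joint): Opening of the sprung jaw (m): 0 shut (gap to the rail 41 mm, too small for an ingot), 0.011 with the cam's high point on the follower (gap 52 mm), about 0.003 when it pinches ingots (with 9 N in all). When the cam does not hold it, its spring shuts it.
- handle (a point): Grip point (P -17, 0, 42) in the black lifting handle, an upright block 14 (x) x 36 (y) mm, from P z 6 to z 58, close to the pallet's centre of mass (loaded, 25 mm farther towards the rail): grip it firmly across its 14 mm, TCP at this height.
- rail_mid (a point): Middle of the top of the pallet's fixed rail (P 64, 0, 14).
- ingot1: Silver ingot, a plain bar 44 (x) x 18 (y) x 10 (z) mm with slightly rounded edges, 82 g; origin at the centre of its underside, x along its length. All ingots are alike; two to four are on the bench, the others are absent.
- ingot2: Silver ingot, a plain bar 44 (x) x 18 (y) x 10 (z) mm with slightly rounded edges, 82 g; origin at the centre of its underside, x along its length. All ingots are alike; two to four are on the bench, the others are absent.
- ingot3: Silver ingot, a plain bar 44 (x) x 18 (y) x 10 (z) mm with slightly rounded edges, 82 g; origin at the centre of its underside, x along its length. All ingots are alike; two to four are on the bench, the others are absent.
- ingot4: Silver ingot, a plain bar 44 (x) x 18 (y) x 10 (z) mm with slightly rounded edges, 82 g; origin at the centre of its underside, x along its length. All ingots are alike; two to four are on the bench, the others are absent.
- dock: Fixed wooden loading dock, a board 190 x 240 x 10 mm with four low dark lips (6 mm above it) that hold the pallet with 3 mm play a side; origin at the centre of its underside, axes as those of the pallet in it.
- bed (a point): Centre of the floor of the engraver's bed, 30 mm above the bench: an aluminium plate (180 x 225 mm) run out from the white engraver to its load position; x and y as the pallet's when home. Four steel lips, 6 mm high, leave the pallet 4 mm play a side. Home, the pallet's origin is at this point. The white housing (260 mm high) begins 165 mm away towards the bed's -y.
- focus (a point): The viewing mark, 30 mm in front (robot's side) of the centre of the brass ball (radius 7 mm) that ends the lens stand's level focus pointer, 170 mm above the bench. Viewing pose: point rail_mid is here, pallet level, its x axis along this point's x (towards the lens). The pointer rod runs on from the ball, away from the robot, to the stand's post.
- hammer: Ball-peen hammer lying on the bench, 260 mm; leave alone.
- mallet: Wooden mallet lying on the bench, 310 mm; leave alone.
- mandrel: Tapered steel ring mandrel lying on the bench, 280 mm; leave alone.
- dapping_block: Steel dapping block, a 50 mm cube with round hollows; leave alone.
- dish: White ceramic dish, 150 mm across, 22 mm high; leave alone.
- caliper: Steel caliper lying on the bench, 190 mm; leave alone.
- burnisher: Burnisher with a wooden grip lying near the pallet dock, 145 mm long, 26 mm high; leave alone.
- punch_pot: Clay pot with punches, 72 mm across, 130 mm high; leave alone.

How it is judged:
On the way, in this order (a step that is already met when the one before it is completed fails the run):
1. the cam's high point stands on the follower (within 0.2 rad of 1.75) and the jaw is open (over 9.5 mm) (value of joint cam between 1.55 and 1.95 rad and value of joint jaw above 0.0095 m), for 0.4 s.
2. every ingot lies flat and square in the channel, pinched between jaw and rail, with the cam turned back clear of the follower (below 0.95 rad) (x of ingot1 in the frame of pallet between 0.033 and 0.039 m and y of ingot1 in the frame of pallet between -0.085 and 0.085 m and z of ingot1 in the frame of pallet between 0.003 and 0.009 m and angle between the x axis of each of ingot1, ingot2, ingot3, ingot4 and the x axis of pallet, either way round below 0.1 rad and angle between the z axis of each of ingot1, ingot2, ingot3, ingot4 and the z axis of pallet, either way round below 0.1 rad and x of ingot2 in the frame of pallet between 0.033 and 0.039 m and y of ingot2 in the frame of pallet between -0.085 and 0.085 m and z of ingot2 in the frame of pallet between 0.003 and 0.009 m and x of ingot3 in the frame of pallet between 0.033 and 0.039 m and y of ingot3 in the frame of pallet between -0.085 and 0.085 m and z of ingot3 in the frame of pallet between 0.003 and 0.009 m and x of ingot4 in the frame of pallet between 0.033 and 0.039 m and y of ingot4 in the frame of pallet between -0.085 and 0.085 m and z of ingot4 in the frame of pallet between 0.003 and 0.009 m and value of joint jaw between 0.0015 and 0.0045 m and value of joint cam below 0.95 rad), for 0.3 s.
3. the loaded pallet is held still in the viewing pose for 1.5 s: rail_mid within 30 mm of the focus mark, tilt under 0.15 rad, turned less than 0.35 rad from the lens (distance between rail_mid and focus below 0.03 m and angle between pallet's own z axis and vertical below 0.15 rad and angle between the x axis of pallet and the x axis of focus, either way round below 0.35 rad and linear speed of pallet below 0.03 m/s and x of ingot1 in the frame of pallet between 0.033 and 0.039 m and y of ingot1 in the frame of pallet between -0.085 and 0.085 m and z of ingot1 in the frame of pallet between 0.003 and 0.009 m and angle between the x axis of each of ingot1, ingot2, ingot3, ingot4 and the x axis of pallet, either way round below 0.1 rad and angle between the z axis of each of ingot1, ingot2, ingot3, ingot4 and the z axis of pallet, either way round below 0.1 rad and x of ingot2 in the frame of pallet between 0.033 and 0.039 m and y of ingot2 in the frame of pallet between -0.085 and 0.085 m and z of ingot2 in the frame of pallet between 0.003 and 0.009 m and x of ingot3 in the frame of pallet between 0.033 and 0.039 m and y of ingot3 in the frame of pallet between -0.085 and 0.085 m and z of ingot3 in the frame of pallet between 0.003 and 0.009 m and x of ingot4 in the frame of pallet between 0.033 and 0.039 m and y of ingot4 in the frame of pallet between -0.085 and 0.085 m and z of ingot4 in the frame of pallet between 0.003 and 0.009 m), for 1.5 s.
At the end, for the whole second after the job is handed in: Pallet home between the lips of the engraver's bed, at rest (centre within 7 mm in plane, 3 mm in height, tilt under 0.03 rad); cam below 0.95 rad; jaw pinching every ingot of the bench (each flat, square within 0.1 rad, its end within 3 mm of the rail) (all of step 2 and x of pallet in the frame of bed between -0.007 and 0.007 m and y of pallet in the frame of bed between -0.007 and 0.007 m and z of pallet in the frame of bed between -0.003 and 0.003 m and angle between the x axis of pallet and the x axis of bed, either way round below 0.1 rad and angle between pallet's own z axis and vertical below 0.03 rad and linear speed of pallet below 0.01 m/s); the robot touches nothing.
It fails at once if a tool or vessel that is not part of the job was moved by more than 40 mm (distance of any of hammer, mallet, mandrel, dapping_block, dish, caliper, burnisher, punch_pot from where it was at the start of the episode above 0.04 m).
It fails at once if the pallet was tipped by more than 0.4 rad (angle between pallet's own z axis and vertical above 0.4 rad).
Of ingot1, ingot2, ingot3, ingot4 only 2 to 4 are there at a start; the rules pass over those that are not, and their reading is None.
At some moment in a run one of ingot1, ingot2, ingot3, ingot4 may be knocked a few centimetres aside while the robot is not near it.
It also fails if it takes over 210 s, if anything falls off the work surface, if the arm or the gripper's body presses on something with over 40 N, if the wrist force passes 120 N, or if a joint passes its speed limit or range.

ROBOT

A 6-joint arm with a two-finger parallel gripper is mounted at the origin on the work surface. World frame = base frame: x ahead of the robot, y to its left, z up, the work surface at z = 0. Lengths are in m, angles in rad, forces in N, time in s.
With the tool pointing down it reaches from about 0.35 to 0.85 m from the base axis. Payload 8.1 kg.
Tool frame: the origin (TCP) lies between the finger pads, 19 mm behind the fingertips; this is the grasp point; z points along the fingers, y is the line along which they close (so a half turn about z gives the same grasp; the last joint's range is limited). The gripper opens to 85 mm and grips with 20 to 120 N. Pads are 22 mm wide; open, the fingers measure 114 mm over their backs; the gripper's body (76 mm by 85 mm) begins 54 mm behind the grasp point. The pads swing forward as they close: fully open they stand 13 mm farther back than shut.
Start: joints at [-1.323, 0.13, 1.488, -0, 1.523, -0.085], TCP at [0.196, -0.567, 0.25] pointing down, gripper open.
Joint ranges: [-2.96, 2.96], [-0.89, 2.26], [0.02, 2.5], [-1.34, 4.48], [0, 2.73], [-2.66, 2.66]. Speed limits (rad/s): [2.39, 2.39, 2.79, 3.14, 3.14, 3.14].

INTERFACE

Orientations are given as a unit quaternion [w, x, y, z].
In Python, from cell import readout, optics, ticket gives the robot as it stands.
- The arm moves only by the tool send_rows, never from a script. Its argument "series" is a list of rows, each a list of 3 entries, a list of its own where there are three numbers: the turn, a rotation vector about the tool's x, y, z in rad, then the shift along the tool's x, y, z in mm, then the closure, from 0 (fully open) to 1 (shut). A call has exactly 10 rows; each row is the pose to reach, as a shift and turn from the pose commanded when the call began, along the tool's axes at that moment; what a row does not reach only later rows make up. A row lasts 1/10 s, in which the tool goes at most 50 mm and 8.59 degrees, less where a joint would pass 70% of its speed; a pose out of reach is approached as far as the arm can. A call with a gripper value outside its range is refused whole. The fingers move at their own pace and stop on an object; the grip force is fixed at half the most. Time passes only in rows, so rows that repeat a pose let the fingers close, or fill a call up. It gives the time, the measured TCP pose, the force, the opening and the grip force at its end, in the units of the state.
- readout.read_state(): the state, without advancing time (a new reading comes with each control period).
- optics.capture(name): name is "scene" or "top" or "wrist"; returns a dict with "frame" (480x640x3 uint8, red, green, blue), "z_map" (480x640 float32, m along the optical axis (not along the pixel's ray), 0 where there is no reading), "K" (3x3 intrinsics, pixels), "cam_to_world" (4x4, takes a point from camera to world coordinates). Camera axes: x right, y down, z forward; pixel columns grow to the right and rows downward; lengths in m; the calibration is good to about 2 mm. A picture is of the moment at which its call begins.
- ticket.close_job(): hands the job in; it is judged then, once.
The state is a dict: "t": time; "joint_positions": joint angles; "dq": joint speeds; "tau": joint torques, N m; "tool_pos": TCP position; "tcp_rot": TCP orientation; "wrist_force": force on the tool from outside, world axes, zero at the start; "torque": the same for the moment, N m; "gripper_width": finger opening in m; "gripper_force": force on a finger pad.
Only numpy, scipy, OpenCV 4.12 (cv2) and the standard library are available. Lean on these libraries where they do the work, as an engineer would, in place of code of your own. Each camera call takes 0.05 s, during which the arm holds its last target. There are 200 camera calls.

## Working session

There is one attempt and no reset: what is moved stays moved. The work goes in short steps, Python scripts to look and compute and a tool call to move; the robot and the scene stay as the last step left them, time stands still between calls to the robot, and variables do not carry over. Pictures are saved under pics/ and viewed, at most 14 in all, crops included, and the job is handed in when it is done.

Besides the shell and the picture viewer there is one more tool, called as name(argument=value, ...), one argument or row to a line, values as JSON. send_rows: Moves the arm, as the interface text tells. Its arguments: {"type":"object","properties":{"series":{"type":"array","items":{"type":"array"}}},"required":["series"]}

```bash
ls; mkdir -p pics
cat > h.py <<'E'
import numpy as np, cv2
from cell import readout, optics, ticket
def cap(n,save=None):
    c=optics.capture(n)
    np.savez(f'{n}.npz',**{k:np.array(c[k]) for k in('frame','z_map','K','cam_to_world')})
    if save: cv2.imwrite(f'pics/{save}.png',c['frame'][:,:,::-1])
    return c
def cloud(c):
    z=c['z_map'];K=c['K'];v,u=np.mgrid[:480,:640]
    p=np.stack([(u-K[0,2])/K[0,0]*z,(v-K[1,2])/K[1,1]*z,z,np.ones_like(z)],-1)
    return (p@np.array(c['cam_to_world']).T)[...,:3]
E
python3 - <<'E'
from h import *
for n in('scene','top','wrist'):
    c=cap(n,n+'0'); print(n,np.round(c['cam_to_world'],3).tolist(),np.round(c['K'],1).tolist())
print(readout.read_state())
E
```

```text
pics
scene [[-0.795, 0.396, -0.46, 1.1], [0.607, 0.543, -0.58, 0.784], [0.02, -0.74, -0.672, 0.933], [0.0, 0.0, 0.0, 1.0]] [[445.8, 0.0, 327.5], [0.0, 445.8, 241.7], [0.0, 0.0, 1.0]]
top [[-0.007, -0.996, 0.09, 0.409], [-1.0, 0.008, 0.004, 0.067], [-0.005, -0.09, -0.996, 1.539], [0.0, 0.0, 0.0, 1.0]] [[580.2, 0.0, 325.5], [0.0, 580.2, 239.3], [0.0, 0.0, 1.0]]
wrist [[0.327, -0.897, -0.296, 0.272], [-0.945, -0.311, -0.101, -0.541], [-0.001, 0.313, -0.95, 0.372], [0.0, 0.0, 0.0, 1.0]] [[388.3, 0.0, 321.5], [0.0, 388.3, 235.6], [0.0, 0.0, 1.0]]
{'t': 0.15, 'joint_positions': array([-1.32337671e+00,  1.31024632e-01,  1.48903835e+00,  3.49218085e-05,
        1.52302860e+00, -8.54162631e-02]), 'dq': array([-0.00080478, -0.00122652, -0.00339637, -0.00018957, -0.00057788,
       -0.00105394]), 'tau': array([ 1.45385311e-03, -5.70063543e+01, -5.01157558e+01, -4.18954949e-05,
        9.63305327e-03,  1.53579754e-05]), 'tool_pos': array([ 0.19595736, -0.56666486,  0.24915827]), 'tcp_rot': array([-7.48418313e-04,  9.86184327e-01,  1.65649968e-01, -4.32583471e-05]), 'wrist_force': array([ 0.30098283, -0.33506432,  0.59334207]), 'torque': array([-0.00111901,  0.01128172,  0.05645116]), 'gripper_force': 0.0, 'gripper_width': 0.08511029861777834}
```

View pics/top0.png

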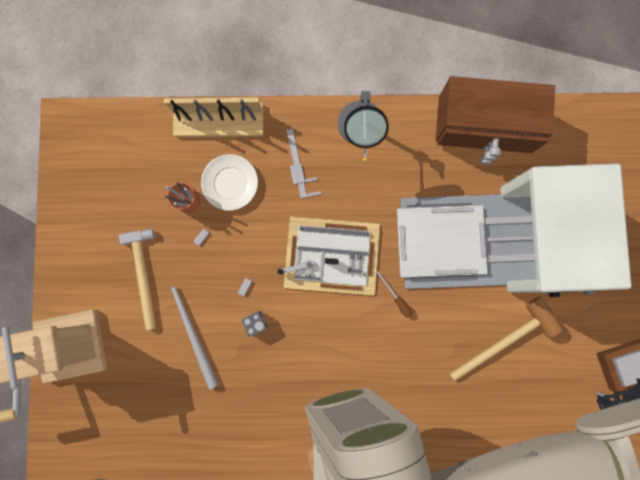

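View pics/scene0.png

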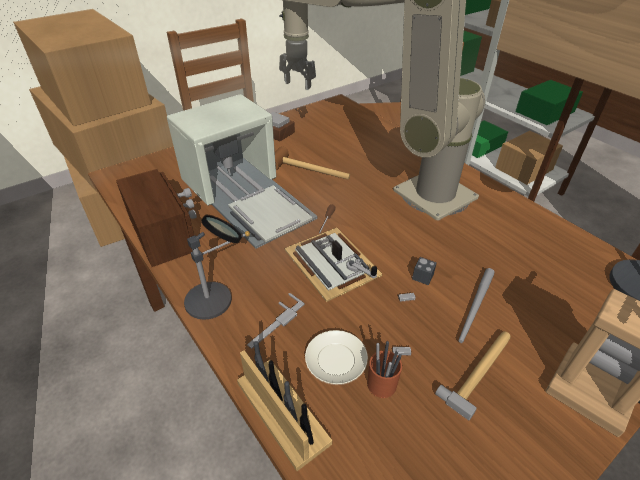

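The top view shows ingots at about (202,237) and (245,287). The dock and pallet are at (333,257), the cam knob at (283,271) and the bed at (443,240). The pointer ball is near (365,157) and the burnisher at (395,295). The scene view also shows two ingots, at (407,297) and (402,351). Next I'll measure these.

```bash
cat >> h.py <<'E'
def load(n): return dict(np.load(f'{n}.npz'))
def rect(P,m):
    q=P[m]; r=cv2.minAreaRect((q[:,:2]*1000).astype(np.float32)); return np.round(r[0],1),np.round(r[1],1),round(r[2],1),np.round(np.median(q[:,2])*1000,1),len(q)
E
python3 - <<'E'
from h import *
c=load('top');P=cloud(c);f=c['frame'].astype(int)
v,u=np.mgrid[:480,:640]
box=lambda a,b,x,y:(u>=a)&(u<=b)&(v>=x)&(v<=y)
for n,b in dict(i1=box(190,214,226,250),i2=box(235,256,276,299)).items():
    print(n,rect(P,b&(P[...,2]>.006)&(P[...,2]<.014)))
x,y,z=P[...,0],P[...,1],P[...,2]
pb=box(280,384,212,300)
print('dock',rect(P,pb&(z>.007)&(z<.0125)&(f.sum(-1)>350)))
for lo,hi in((.0125,.020),(.022,.0275),(.028,.033),(.055,.085)): print(lo,rect(P,pb&(z>lo)&(z<hi)))
print('bedlips',rect(P,box(390,490,198,285)&(z>.033)&(z<.040)))
print('bedfloor',rect(P,box(390,490,198,285)&(z>.027)&(z<.033)))
m=box(330,400,90,175)&(z>.15)&(z<.2);print(rect(P,m))
b=box(350,380,140,170); 
for vv in range(144,166): print(vv,[(int(z[vv,k]*1000)) for k in range(358,374)])
from scipy import ndimage
bl,_=ndimage.label((z>.005)&(z<.015)&(f.std(-1)<15)&(f.mean(-1)>90)&(u>60)&(v<400)); 
for s in range(1,_+1):
    if 40<(bl==s).sum()<400: print(s,(bl==s).sum(),np.round(ndimage.center_of_mass(bl==s)))
big=[]
for (n,a) in (('pal',c['frame'][205:305,275:390]),('foc',c['frame'][135:235,275:390])): big.append(cv2.resize(a,None,fx=4.5,fy=4.5,interpolation=cv2.INTER_CUBIC)[:,:,::-1])
cv2.imwrite('pics/top_pal.png',big[0])
E
```

```text
i1 (array([552.7, 402.7]), array([63.8, 61.3]), 89.5, np.float64(9.8), 112)
i2 (array([419.9, 289.1]), array([52.8, 57.2]), 86.7, np.float64(9.7), 103)
dock (array([504.4,  57.9]), array([274.9, 233.1]), 89.6, np.float64(10.1), 1559)
0.0125 (array([502.7,  47.2]), array([260.7, 188.6]), 85.1, np.float64(15.8), 2916)
0.022 (array([505.3,  59. ]), array([211.2, 165. ]), 82.8, np.float64(24.4), 676)
0.028 (array([507.1,  74.9]), array([211.5, 135.8]), 85.0, np.float64(30.1), 229)
0.055 (array([477.8, 117.4]), array([ 18.6, 152.1]), 10.4, np.float64(66.8), 94)
bedlips (array([ 538.9, -227.4]), array([178.7, 223.9]), 1.8, np.float64(34.7), 1168)
bedfloor (array([ 534.8, -228.3]), array([189.3, 225.4]), 1.7, np.float64(30.0), 3489)
(array([792.6, -30.6]), array([ 73.5, 149.5]), 76.8, np.float64(193.1), 271)
144 [193, 196, 192, 196, 191, 191, 193, 189, 192, 189, 188, 183, 190, 189, 189, 192]
145 [202, 192, 193, 195, 189, 191, 189, 190, 189, 189, 190, 197, 191, 194, 197, 194]
146 [195, 192, 190, 197, 195, 190, 191, 192, 196, 193, 194, 190, 190, 196, 194, 194]
147 [0, 193, 190, 194, 191, 190,
[... 601 characters left out ...]
169, 165, 165, -2, 1, 0, 1, 2, 7, 1]
157 [0, -2, 5, -1, 0, -2, 167, 172, 170, -1, -4, -3, 6, 2, 2, -3]
158 [-4, 6, -13, -3, 1, 170, 172, 174, 176, 173, 1, 1, -7, 3, -1, -7]
159 [1, -4, 5, -7, -2, 174, 176, 174, 175, 173, -1, -4, 0, 1, 2, 2]
160 [-1, -7, -2, -2, 0, 173, 181, 179, 176, 174, -10, 0, -4, 0, -3, 4]
161 [3, 1, 0, -3, -5, 174, 177, 174, 172, 173, -1, -3, 0, 5, 7, -3]
162 [-1, 3, -5, 2, -8, 0, 171, 171, 173, 1, -3, -3, 0, -4, -1, 1]
163 [3, 3, 1, 4, 0, -1, 3, 0, 0, 0, -2, 6, 0, -5, 0, 4]
164 [-2, -3, 0, -6, -2, -6, 0, -2, 1, 3, 2, 5, 0, -3, -8, -6]
165 [-2, 7, 4, 0, -5, 3, 0, -6, 0, 1, -1, -1, 3, -1, 8, -4]
3 141 [117. 343.]
67 153 [174. 297.]
261 103 [237. 201.]
634 102 [287. 244.]
```

View pics/top_pal.png

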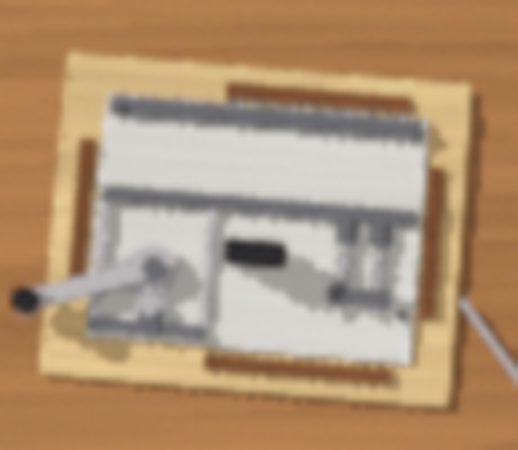

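```bash
cat >> h.py <<'E'
from scipy.spatial.transform import Rotation as R
def tool(s=None):
    s=s or readout.read_state(); w,x,y,z=s['tcp_rot']; return np.array(s['tool_pos']),R.from_quat([x,y,z,w])
def plan(p,psi):
    "shift (mm) and turn (rad) in tool axes to world TCP p (m), tool x at world angle psi, tool down"
    p0,r=tool(); t=R.from_euler('z',psi)*R.from_euler('x',np.pi)
    x=r.as_matrix()[:,0]
    print('at',np.round(p0,4),'psi',round(np.arctan2(x[1],x[0]),3),'shift',np.round(r.inv().apply(np.array(p)-p0)*1000,1),'turn',np.round((r.inv()*t).as_rotvec(),3))
def px2w(c,u,v,z):
    K=c['K'];T=c['cam_to_world'];d=T[:3,:3]@np.linalg.inv(K)@[u,v,1];return T[:3,3]+d*(z-T[2,3])/d[2]
E
python3 - <<'E'
from h import *
c=load('top')
cr=lambda u,v,z:np.round(px2w(c,275+(u+.5)/4.5-.5,205+(v+.5)/4.5-.5,z)*1000,1)
for n,a in dict(pl_tr=(428,118,.024),pl_br=(412,365,.016),pl_bl=(88,340,.016),pl_tl=(106,93,.024),handle=(255,253,.068),knob=(25,299,.064),pivot=(155,268,.036),rail_l=(112,104,.024),rail_r=(425,130,.024)).items(): print(n,cr(*a))
print('ball',np.round(px2w(c,365,160,.175)*1000),'pot',np.round(px2w(c,182,195,.12)*1000),'house',px2w(c,510,290,.26),px2w(c,535,168,.26))
plan((.45,.10,.33),1.8)
E
```

```text
pl_tr [567.9 -41.9  24. ]
pl_br [424.4 -31.1  16. ]
pl_bl [440.3 157.2  16. ]
pl_tl [584.  145.9  24. ]
handle [487.5  59.9  68. ]
knob [462.7 189.9  64. ]
pivot [481.  117.4  36. ]
rail_l [577.5 142.4  24. ]
rail_r [560.9 -40.   24. ]
ball [722. -22. 175.] pot [651. 428. 120.] house [ 0.41027505 -0.33040415  0.26      ] [ 0.68133858 -0.39594286  0.26      ]
at [ 0.196  -0.5667  0.2492] psi 0.333 shift [ 457.9 -547.2  -80. ] turn [-1.000e-03 -1.000e-03 -1.467e+00]
```

send_rows(
  series=[
    [[0, 0, 0], [30, -30, -50], 0],
    [[0, 0, 0], [60, -60, -80], 0],
    [[0, 0, -0.1], [90, -100, -80], 0],
    [[0, 0, -0.2], [120, -140, -80], 0],
    [[0, 0, -0.3], [150, -180, -80], 0],
    [[0, 0, -0.4], [180, -220, -80], 0],
    [[0, 0, -0.5], [210, -260, -80], 0.2],
    [[0, 0, -0.6], [240, -300, -80], 0.4],
    [[0, 0, -0.7], [270, -340, -80], 0.6],
    [[0, 0, -0.8], [300, -375, -80], 0.65],
  ],
)

```text
t: 1.15
tool_pos: [0.3534, -0.1222, 0.33]
tcp_rot: [0.0, 0.843, 0.538, 0.0]
wrist_force: [1.0, -0.9, -1.1]
gripper_width: 0.0301
gripper_force: 0.0
```

```bash
python3 -c "
from h import *
plan((.45,.15,.27),1.8);print(readout.read_state()['gripper_width'])"
```

```text
at [ 0.3534 -0.1222  0.33  ] psi 1.136 shift [287.6 -27.   60. ] turn [ 0.001  0.    -0.664]
0.030073747781283834
```

send_rows(
  series=[
    [[0, 0, -0.1], [50, -4, 0], 0.65],
    [[0, 0, -0.2], [95, -8, 10], 0.65],
    [[0, 0, -0.3], [140, -12, 20], 0.65],
    [[0, 0, -0.4], [185, -16, 30], 0.65],
    [[0, 0, -0.5], [225, -20, 45], 0.65],
    [[0, 0, -0.6], [260, -24, 55], 0.65],
    [[0, 0, -0.664], [287.6, -27, 60], 0.65],
    [[0, 0, -0.664], [287.6, -27, 60], 0.65],
    [[0, 0, -0.664], [287.6, -27, 60], 0.65],
    [[0, 0, -0.664], [287.6, -27, 60], 0.65],
  ],
)

```text
t: 2.15
tool_pos: [0.451, 0.1472, 0.2702]
tcp_rot: [0.0, 0.623, 0.782, -0.0]
wrist_force: [0.1, 0.2, 1.2]
gripper_width: 0.03
gripper_force: 0.0
```

Run:
```python
from h import *
c=cap('wrist','w1');cap('top')
def world2px(c,p):
    T=c['cam_to_world'];q=T[:3,:3].T@(np.array(p)-T[:3,3]);q=c['K']@q;return np.round(q[:2]/q[2],0)
print('knob',world2px(c,(.4627,.1899,.064)),'pivot',world2px(c,(.4792,.1178,.036)),'handle',world2px(c,(.487,.059,.068)))
print(readout.read_state()['wrist_force'],readout.read_state()['tool_pos'])
```

```text
knob [347. 158.] pivot [344. 232.] handle [339. 303.]
[-0.21258617  0.01307416  0.6080385 ] [0.45111246 0.14693294 0.27042612]
```

View pics/w1.png

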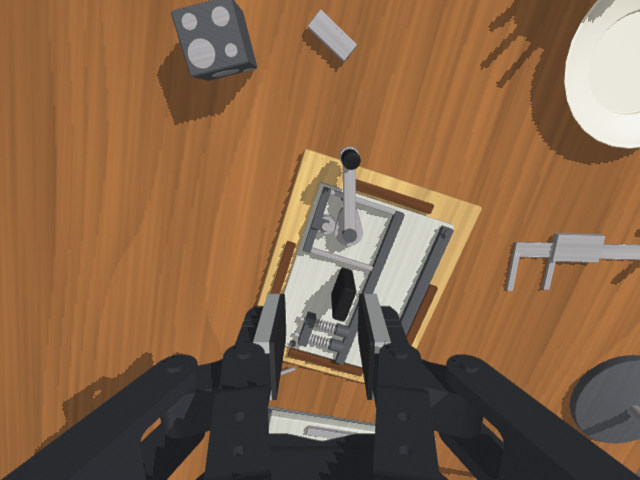

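The wrist view shows the knob top at (350,158), the pivot at (349,236) and the handle near (343,280). This agrees with the top-camera estimate to about 3 mm. One ingot is visible at (332,35).

Run:
```python
from h import *
plan((.4645,.190,.120),1.8)
```

```text
at [0.4511 0.1469 0.2704] psi 1.795 shift [ 39.   22.5 150.4] turn [ 0.001  0.    -0.005]
```

send_rows(
  series=[
    [[0, 0, 0], [20, 12, 40], 0.65],
    [[0, 0, 0], [39, 22, 80], 0.65],
    [[0, 0, 0], [39, 22, 120], 0.65],
    [[0, 0, 0], [39, 22, 150], 0.65],
    [[0, 0, 0], [39, 22, 170], 0.65],
    [[0, 0, 0], [39, 22, 190], 0.65],
    [[0, 0, 0], [39, 22, 205], 0.65],
    [[0, 0, 0], [39, 22, 210], 0.65],
    [[0, 0, 0], [39, 22, 210], 0.7],
    [[0, 0, 0], [39, 22, 210], 0.72],
  ],
)

```text
t: 3.25
tool_pos: [0.4645, 0.1906, 0.0611]
tcp_rot: [0.0, 0.623, 0.782, 0.001]
wrist_force: [0.0, 0.7, -0.6]
gripper_width: 0.0239
gripper_force: 0.0
```

Run:
```python
from h import *
p0,r=tool();x=r.as_matrix()[:,0];psi=np.arctan2(x[1],x[0]);print(p0,psi,readout.read_state()['wrist_force'])
piv=np.array([.481,.118]);a0=np.arctan2(*(p0[:2]-piv)[::-1]);print(a0, np.hypot(*(p0[:2]-piv)))
for d in np.arange(.14,1.5,.14):
    p=np.r_[piv+.075*np.array([np.cos(a0+d),np.sin(a0+d)]),p0[2]]
    print(round(d,2),np.round(r.inv().apply(p-p0)*1000,1))
```

```text
[0.46447694 0.19058406 0.06105921] 1.7960465519775204 [ 0.02477829  0.65006782 -0.63040842]
1.7946225051388214 0.0744409665703654
0.14 [ -0.2 -10.5  -0. ]
0.28 [ -2.3 -20.7  -0. ]
0.42 [ -5.9 -30.6  -0. ]
0.56 [-10.8 -39.9  -0.1]
0.7 [-17.  -48.3  -0.1]
0.84 [-24.3 -55.9  -0.1]
0.98 [-32.6 -62.3  -0.1]
1.12 [-41.7 -67.6  -0.1]
1.26 [-51.4 -71.5  -0.1]
1.4 [-61.6 -74.   -0.1]
```

send_rows(
  series=[
    [[0, 0, -0.13], [0, -9.7, 0], 0.72],
    [[0, 0, -0.26], [-2, -19, 0], 0.72],
    [[0, 0, -0.39], [-5, -28.5, 0], 0.72],
    [[0, 0, -0.52], [-9.5, -37.3, 0], 0.72],
    [[0, 0, -0.65], [-14.7, -45.4, 0], 0.72],
    [[0, 0, -0.78], [-21, -52.8, 0], 0.72],
    [[0, 0, -0.91], [-28.4, -59.2, 0], 0.72],
    [[0, 0, -1.04], [-36.4, -64.7, 0], 0.72],
    [[0, 0, -1.17], [-45, -69, 0], 0.72],
    [[0, 0, -1.3], [-54.3, -72.3, 0], 0.72],
  ],
)

```text
t: 4.25
tool_pos: [0.4056, 0.123, 0.0615]
tcp_rot: [0.001, 0.02, 1.0, 0.002]
wrist_force: [-4.5, 7.9, 3.0]
gripper_width: 0.0239
gripper_force: 3.8
```

Run:
```python
from h import *
p0,r=tool();piv=np.array([.481,.118]);print(p0,np.arctan2(*(p0[:2]-piv)[::-1]))
plan(np.r_[.481-.0748,.118+.0023,.0611],3.1)
```

```text
[0.40564285 0.1229504  0.06150335] 3.0759943634411027
at [0.4056 0.123  0.0615] psi 3.102 shift [-0.7 -2.6  0.4] turn [0.003 0.001 0.002]
```

send_rows(
  series=[
    [[0, 0, 0], [0, -1, 0], 0.72],
    [[0, 0, 0], [0, -1, 0], 0.72],
    [[0, 0, 0], [0, -1, 0], 0.72],
    [[0, 0, 0], [0, -1, 0], 0.72],
    [[0, 0, 0], [0, 2, 0], 0.68],
    [[0, 0, 0], [0, 2, -20], 0.65],
    [[0, 0, 0], [0, 2, -60], 0.65],
    [[0, 0, 0], [0, 2, -110], 0.5],
    [[0, 0, 0], [0, 2, -160], 0.4],
    [[0, 0, 0], [0, 2, -200], 0.4],
  ],
)

```text
t: 5.25
tool_pos: [0.4059, 0.1239, 0.2632]
tcp_rot: [0.001, 0.023, 1.0, 0.0]
wrist_force: [1.1, 0.2, -0.2]
gripper_width: 0.0512
gripper_force: 0.0
```

Run:
```python
from h import *
c=cap('top');f=c['frame'];cap('wrist')
a=cv2.resize(f[205:305,275:390],None,fx=4,fy=4,interpolation=cv2.INTER_CUBIC)
b=cv2.resize(load('wrist')['frame'],(533,400)); cv2.imwrite('pics/m2.png',cv2.resize(np.hstack([a,b[:,100:433]]),(790,400))[:,:,::-1])
```

```text
(no output)
```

View pics/m2.png

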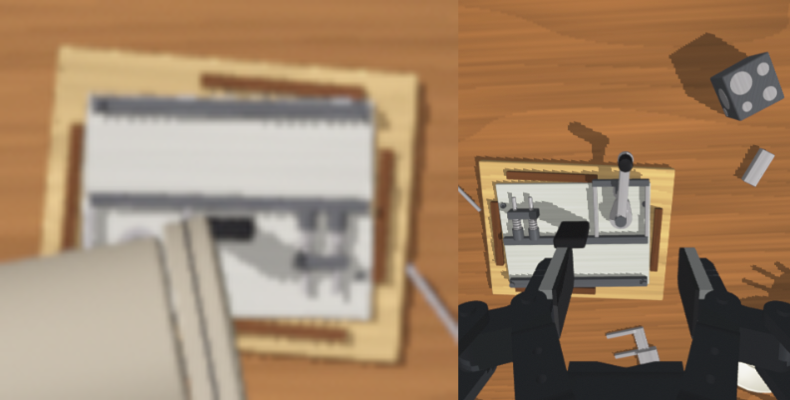

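Run:
```python
from h import *
c=load('wrist');f=c['frame']
print('knob',np.round(px2w(c,321,193,.064)*1000,1),'pivot',np.round(px2w(c,315,264,.036)*1000,1))
a=cv2.resize(f[170:370,10:270] if 0 else f[170:370,20:310],None,fx=2.7,fy=2.7,interpolation=cv2.INTER_CUBIC)
cv2.imwrite('pics/w2.png',cv2.resize(f[170:370,20:360],None,fx=2.3,fy=2.3,interpolation=cv2.INTER_CUBIC)[:,:,::-1])
```

```text
knob [399.8 123.8  64. ] pivot [477.7 114.3  36. ]
```

View pics/w2.png

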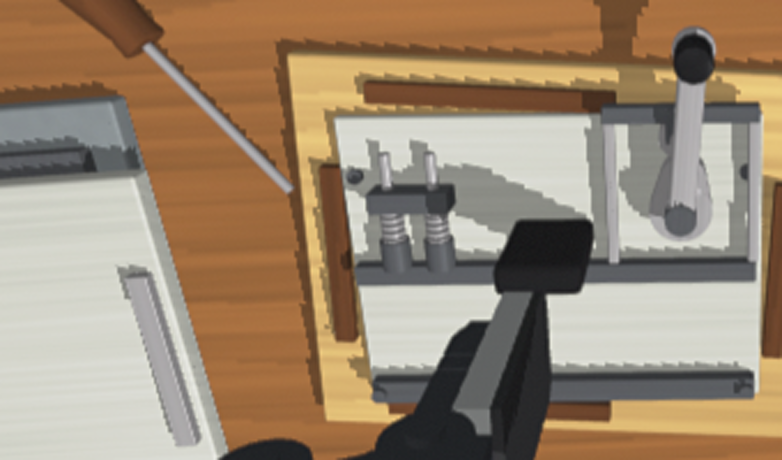

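Run:
```python
from h import *
c=load('wrist')
g=lambda X,Y,z:px2w(c,(X+.5)/2.3-.5+20,(Y+.5)/2.3-.5+170,z)[:2]*1000
k=g(692,57,.064);p=g(681,221,.036);j1,j2=g(362,283,.0245),g(755,279,.0245);r1,r2=g(374,374,.024),g(752,370,.024);e=g(757,400,.016)
tl,tr=g(335,116,.016),g(602,115,.016)
print(k,p,np.linalg.norm(k-p)); yd=r2-r1; yaw=np.arctan2(-yd[0],yd[1]); print('yaw rail',yaw,'jaw',np.arctan2(-(j2-j1)[0],(j2-j1)[1]),'plate edge',np.arctan2(-(tr-tl)[0],(tr-tl)[1]))
n=np.array([np.cos(yaw),np.sin(yaw)]);print('gap',n@((r1+r2)-(j1+j2))/2,'r1',r1,'r2',r2,'tl',tl)
print('cam',np.arctan2(*(k-p)[::-1])-yaw-1.392)
```

```text
[401.12010682 123.37156255] [479.67734571 115.0104247 ] 79.00093927965264
yaw rail -0.03412076540420914 jaw -0.034733421783637225 plate edge -0.04167878056684562
gap 48.42516710430041 r1 [557.15858374 -35.27799536] r2 [563.29595237 144.52414586] tl [431.36643026 -34.80161486]
cam 1.6776789043577716
```

The lever is at about 1.68 rad, with the knob at crop (692,57) and the pivot at (681,221). The jaw gap is about 52 mm, so the jaw is open, and the pallet yaw is now about -0.035. Next is the nearer ingot.

Run:
```python
from h import *
plan((.42,.289,.22),3.107)
```

```text
at [0.4086 0.1244 0.2671] psi 3.096 shift [ -3.4 164.8  47.6] turn [ 0.002  0.011 -0.011]
```

send_rows(
  series=[
    [[0, 0, 0], [0, 40, 0], 0.3],
    [[0, 0, 0], [0, 80, 10], 0.3],
    [[0, 0, 0], [-2, 120, 25], 0.3],
    [[0, 0, 0], [-3, 150, 40], 0.3],
    [[0, 0, 0], [-3, 165, 47], 0.3],
    [[0, 0, 0], [-3, 165, 47], 0.3],
    [[0, 0, 0], [-3, 165, 47], 0.3],
    [[0, 0, 0], [-3, 165, 47], 0.3],
    [[0, 0, 0], [-3, 165, 47], 0.3],
    [[0, 0, 0], [-3, 165, 47], 0.3],
  ],
)

```text
t: 6.35
tool_pos: [0.4164, 0.2877, 0.2137]
tcp_rot: [0.001, 0.023, 1.0, 0.0]
wrist_force: [-0.3, 0.3, 0.2]
gripper_width: 0.0597
gripper_force: 0.0
```

```bash
cat >> h.py <<'E'
def ingots(c,ztop=.010,base=0.):
    "grey bright faces -> centre, size, long-axis angle (world) by intersecting with ztop"
    f=c['frame'].astype(int);P=cloud(c)
    m=((f.max(-1)-f.min(-1))<25)&(f.mean(-1)>100)&(abs(P[...,2]-ztop)<.006)
    m=cv2.morphologyEx(m.astype(np.uint8),cv2.MORPH_OPEN,np.ones((3,3)))
    for q in cv2.findContours(m,0,2)[0]:
        w=np.array([px2w(c,u,v,ztop)[:2]*1000 for u,v in q[:,0]],np.float32)
        r=cv2.minAreaRect(w)
        if 25<max(r[1])<70 and 10<min(r[1])<40:
            b=cv2.boxPoints(r);e=max((b[1]-b[0],b[2]-b[1]),key=np.linalg.norm)
            print('ingot',np.round(r[0],1),np.round(r[1],1),'ang',round(float(np.arctan2(e[1],e[0])),3),'px',q[:,0].mean(0).round())
E
python3 - <<'E'
from h import *
c=cap('wrist','w3');ingots(c);ingots(cap('top'))
E
```

```text
ingot [427.3 286.1] [17.6 43.6] ang -0.488 px [322. 218.]
ingot [556.9 404.8] [17.9 41.8] ang -0.689 px [200. 238.]
ingot [ 649.2 -209.7] [32.  13.4] ang 1.563 px [431. 200.]
ingot [ 648.2 -161.8] [32.1 16.1] ang 1.563 px [413. 201.]
ingot [ 652.4 -308. ] [37.1 16.1] ang 1.563 px [469. 200.]
ingot [659.1 300.7] [17.8 52.4] ang -1.052 px [240. 197.]
ingot [715.5 149.4] [26.8 32.6] ang -0.004 px [298. 176.]
ingot [729.5 290.4] [63.6 25. ] ang 0.738 px [243. 171.]
ingot [733.  367.3] [23.1 51.3] ang -0.609 px [215. 171.]
ingot [911.8   1. ] [12.3 27.8] ang -1.191 px [351. 105.]
```

View pics/w3.png

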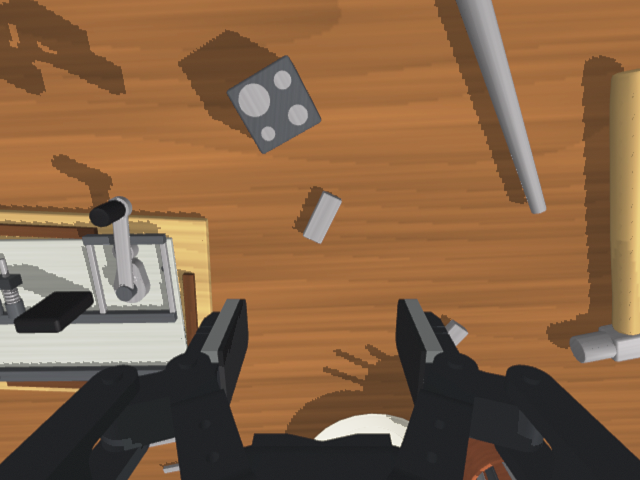

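Run:
```python
from h import *
plan((.4273,.2861,.021),2.654)
```

```text
at [0.4162 0.2879 0.2134] psi 3.096 shift [-11.   -1.3 192.5] turn [0.001 0.001 0.442]
```

send_rows(
  series=[
    [[0, 0, 0.14], [-4, -1, 45], 0.4],
    [[0, 0, 0.28], [-8, -1, 90], 0.4],
    [[0, 0, 0.42], [-11, -1, 130], 0.4],
    [[0, 0, 0.442], [-11, -1, 160], 0.4],
    [[0, 0, 0.442], [-11, -1, 180], 0.4],
    [[0, 0, 0.442], [-11, -1, 190], 0.4],
    [[0, 0, 0.442], [-11, -1, 191], 0.4],
    [[0, 0, 0.442], [-11, -1, 191], 1],
    [[0, 0, 0.442], [-11, -1, 191], 1],
    [[0, 0, 0.442], [-11, -1, 191], 1],
  ],
)

```text
t: 7.45
tool_pos: [0.4282, 0.2875, 0.0239]
tcp_rot: [0.001, 0.241, 0.971, 0.001]
wrist_force: [-0.3, -0.5, 5.6]
gripper_width: 0.0152
gripper_force: 58.7
```

Run:
```python
from h import *
plan((.42,.2,.15),2.654)
```

```text
at [0.4282 0.2875 0.0239] psi 2.655 shift [ -33.9  -80.9 -126.2] turn [0.003 0.002 0.001]
```

send_rows(
  series=[
    [[0, 0, 0], [0, 0, 0], 1],
    [[0, 0, 0], [0, 0, -20], 1],
    [[0, 0, 0], [0, 0, -60], 1],
    [[0, 0, 0], [0, 0, -100], 1],
    [[0, 0, -0.1], [0, -20, -130], 1],
    [[0, 0, -0.2], [-10, -50, -130], 1],
    [[0, 0, -0.3], [-20, -80, -130], 1],
    [[0, 0, -0.4], [-34, -100, -130], 1],
    [[0, 0, -0.452], [-34, -100, -130], 1],
    [[0, 0, -0.452], [-34, -100, -130], 1],
  ],
)

```text
t: 8.45
tool_pos: [0.4105, 0.182, 0.1528]
tcp_rot: [0.001, 0.018, 1.0, 0.0]
wrist_force: [-0.1, -1.0, 0.8]
gripper_width: 0.0155
gripper_force: 58.9
```

Run:
```python
from h import *
c=cap('wrist','w4')
cv2.imwrite('pics/w4.png',cv2.resize(c['frame'][180:480,160:520],None,fx=1.8,fy=1.8)[:,:,::-1])
s=readout.read_state();print(s['gripper_width'],s['gripper_force'],s['wrist_force'])
plan((.543,.0555-.022,.08),3.107)
```

```text
0.01538218433523995 58.94610106945038 [-0.26169336  0.83843277 -1.41310498]
at [0.4104 0.1825 0.1527] psi 3.105 shift [-137.9 -144.1   72.7] turn [ 0.001  0.001 -0.002]
```

View pics/w4.png

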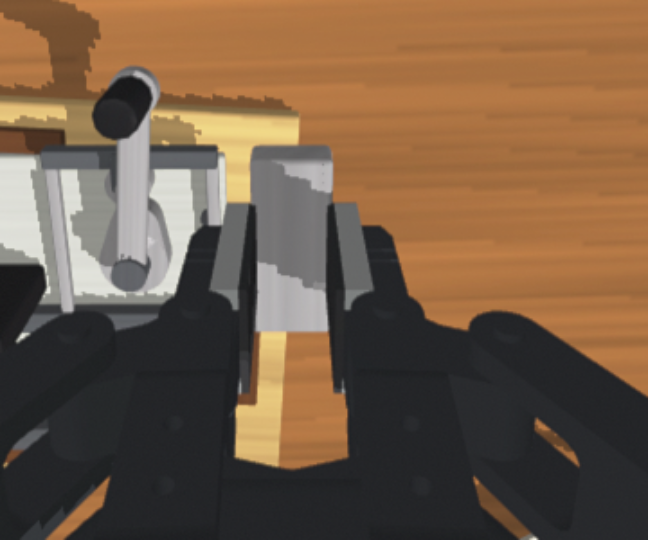

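Run:
```python
from h import *
c=load('wrist');p0,r=tool()
for X,Y in((252,162),(331,160),(259,330),(327,330)):
    print(np.round(r.inv().apply(px2w(c,160+X/1.8,180+Y/1.8,p0[2]-.0139)-p0)*1000,1))
plan((.540,.0114,.12),3.107)
```

```text
[21.8 -9.7 13.9]
[22.3  7.1 13.9]
[-20.4  -8.7  13.9]
[-20.4   7.   13.9]
at [0.4104 0.1825 0.1527] psi 3.105 shift [-135.7 -166.2   32.7] turn [ 0.001  0.001 -0.002]
```

send_rows(
  series=[
    [[0, 0, 0], [-25, -30, 0], 1],
    [[0, 0, 0], [-52, -62, 0], 1],
    [[0, 0, 0], [-80, -96, 0], 1],
    [[0, 0, 0], [-107, -130, 0], 1],
    [[0, 0, 0], [-125, -155, 10], 1],
    [[0, 0, 0], [-136, -166, 20], 1],
    [[0, 0, 0], [-136, -166, 33], 1],
    [[0, 0, 0], [-136, -166, 33], 1],
    [[0, 0, 0], [-136, -166, 33], 1],
    [[0, 0, 0], [-136, -166, 33], 1],
  ],
)

```text
t: 9.5
tool_pos: [0.5402, 0.0129, 0.1196]
tcp_rot: [0.0, 0.017, 1.0, 0.0]
wrist_force: [0.3, -0.1, -0.6]
gripper_width: 0.0154
gripper_force: 59.0
```

Run:
```python
from h import *
c=cap('wrist')
cv2.imwrite('pics/w5.png',cv2.resize(c['frame'][100:480],None,fx=1.25,fy=1.25)[:,:,::-1])
```

```text
(no output)
```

View pics/w5.png

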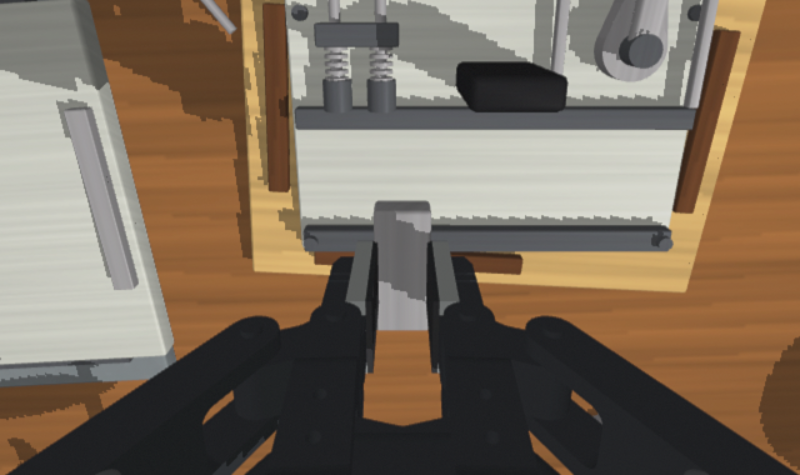

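Run:
```python
from h import *
c=load('wrist')
g=lambda X,Y,z:px2w(c,(X+.5)/1.25-.5,(Y+.5)/1.25-.5+100,z)[:2]*1000
for n,a in dict(railouterL=(306,250,.024),railouterR=(672,250,.024),railinL=(306,229,.024),railinR=(668,228,.024),jawL=(296,129,.0245),jawR=(694,129,.0245),plateL=(303,215,.016),plateLtop=(299,135,.016),handle=(512,88,.068)).items(): print(n,np.round(g(*a),1))
P=cloud(c);v,u=np.mgrid[:480,:640];z=P[...,2]
for k in (250,280,360,400,440,480,520):  # rail top by depth per column
    col=P[275:305,k]; s=col[(col[:,2]>.021)&(col[:,2]<.029)]; print(k,np.round([s[:,0].min()*1000,s[:,0].max()*1000,np.median(s[:,1])*1000],1) if len(s) else None)
plan((.540,.0114,.05),3.107)
```

```text
railouterL [572.2 -37.3]
railouterR [578.3 146. ]
railinL [560.7 -36.2]
railinR [566.1 142.4]
jawL [509.9 -35.8]
jawR [516.1 147.1]
plateL [556.6 -38.8]
plateLtop [514.9 -36.7]
handle [487.4  53.1]
250 [562.  572.7 -33.3]
280 [562.7 573.2 -14.9]
360 [564.1 575.   35. ]
400 [565.1 575.5  60. ]
440 [565.2 576.8  85. ]
480 [566.7 577.5 110. ]
520 [567.9 578.4 135.1]
at [0.5404 0.0128 0.1198] psi 3.108 shift [ 0.4 -1.4 69.8] turn [0.    0.001 0.001]
```

send_rows(
  series=[
    [[0, 0, 0], [0, 0, 30], 1],
    [[0, 0, 0], [0, 0, 55], 1],
    [[0, 0, 0], [0, 0, 68], 1],
    [[0, 0, 0], [0, 0, 76], 1],
    [[0, 0, 0], [0, 0, 79], 1],
    [[0, 0, 0], [0, 0, 79], 1],
    [[0, 0, 0], [0, 0, 79], 0.6],
    [[0, 0, 0], [0, 0, 79], 0.6],
    [[0, 0, 0], [0, 0, 79], 0.6],
    [[0, 0, 0], [0, 0, 50], 0.6],
  ],
)

```text
t: 10.55
tool_pos: [0.5371, 0.0121, 0.0656]
tcp_rot: [-0.004, 0.017, 1.0, 0.0]
wrist_force: [-1.1, 0.3, -0.1]
gripper_width: 0.0343
gripper_force: 0.0
```

Run:
```python
from h import *
plan((.50,.33,.20),3.107); print(readout.read_state()['wrist_force'])
```

```text
at [0.5371 0.0121 0.0656] psi 3.107 shift [  49.1  316.4 -133.9] turn [ 0.    -0.007 -0.   ]
[-1.12255315  0.29278604 -0.05029823]
```

send_rows(
  series=[
    [[0, 0, 0], [0, 0, -40], 0.6],
    [[0, 0, 0], [0, 0, -85], 0.6],
    [[0, 0, 0], [-2, 45, -120], 0.5],
    [[0, 0, 0], [-4, 95, -155], 0.5],
    [[0, 0, 0], [-8, 145, -155], 0.4],
    [[0, 0, 0], [-10, 195, -155], 0.4],
    [[0, 0, 0], [-12, 245, -155], 0.4],
    [[0, 0, 0], [-14, 295, -155], 0.4],
    [[0, 0, 0], [-16, 345, -155], 0.4],
    [[0, 0, 0], [-18, 375, -155], 0.4],
  ],
)

```text
t: 11.55
tool_pos: [0.571, 0.3885, 0.2243]
tcp_rot: [0.0, 0.017, 1.0, 0.0]
wrist_force: [0.9, -0.0, 0.2]
gripper_width: 0.0514
gripper_force: 0.0
```

Run:
```python
from h import *
c=cap('wrist');ingots(c);t=cap('top')
a=cv2.resize(t['frame'][205:305,275:390],None,fx=3,fy=3,interpolation=cv2.INTER_CUBIC);b=t['frame'][180:480]
w=cv2.resize(c['frame'],(400,300))
cv2.imwrite('pics/m6.png',np.hstack([a,w])[:,:,::-1])
```

```text
ingot [725.2 151.7] [50.3 31.1] ang 0.265 px [ 93. 357.]
ingot [560.2 403.5] [17.1 42.3] ang -0.676 px [339. 190.]
ingot [483.9 132.4] [14.7 49.2] ang -0.289 px [  6. 107.]
```

View pics/m6.png

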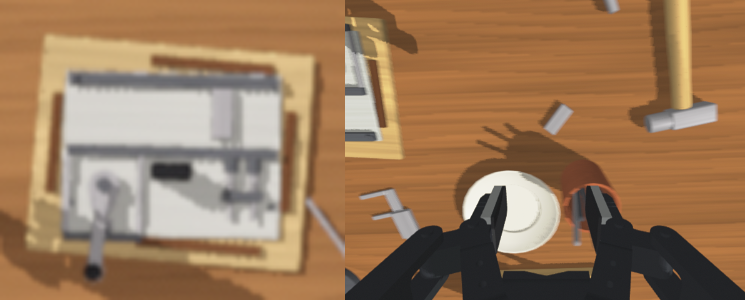

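Ingot A sits in the channel against the rail (crop around (225,115)), and the jaw is still open. The second ingot is at about (560,403) mm, and the clay pot is close to it, so I'll check the clearance.

Run:
```python
from h import *
for n in('top','wrist'):
    c=load(n);P=cloud(c);f=c['frame'].astype(int);p0,r=tool()
    m=(P[...,0]>.58)&(P[...,0]<.73)&(P[...,1]>.36)&(P[...,1]<.5)&(P[...,2]>.05)&(P[...,2]<.2)
    if n=='wrist': m&=(f[...,0]-f[...,2]>40)
    q=P[m]; print(n,len(q),np.round(q.min(0),3),np.round(q.max(0),3))
    s=q[(q[:,2]>.11)&(q[:,2]<.14)]
    if len(s): print(cv2.minEnclosingCircle((s[:,:2]*1000).astype(np.float32)))
d=np.array([np.cos(2.46),np.sin(2.46)]);b=np.array([.5602,.4035])
plan(np.r_[b+.008*d,.022],2.46)
```

```text
top 243 [0.624 0.405 0.05 ] [0.691 0.459 0.139]
((659.0054931640625, 432.10028076171875), 26.484573364257812)
wrist 2909 [0.623 0.404 0.05 ] [0.695 0.475 0.139]
((675.5203857421875, 424.79931640625), 17.650447845458984)
at [0.5698 0.3916 0.2226] psi 3.112 shift [ 16.   16.2 200.6] turn [ 0.001 -0.002  0.652]
```

send_rows(
  series=[
    [[0, 0, 0.13], [13, 14, 40], 0.5],
    [[0, 0, 0.26], [13, 14, 80], 0.5],
    [[0, 0, 0.39], [13, 14, 110], 0.5],
    [[0, 0, 0.52], [13, 14, 130], 0.5],
    [[0, 0, 0.65], [13, 14, 150], 0.5],
    [[0, 0, 0.65], [13, 14, 175], 0.5],
    [[0, 0, 0.65], [13, 14, 195], 0.5],
    [[0, 0, 0.65], [13, 14, 199], 0.5],
    [[0, 0, 0.65], [13, 14, 199], 0.7],
    [[0, 0, 0.65], [13, 14, 199], 1],
  ],
)

```text
t: 12.65
tool_pos: [0.5597, 0.4009, 0.0266]
tcp_rot: [0.001, 0.336, 0.942, 0.001]
wrist_force: [0.1, 0.0, -0.5]
gripper_width: 0.0151
gripper_force: 58.0
```

send_rows(
  series=[
    [[0, 0, 0], [0, 0, 0], 1],
    [[0, 0, 0], [0, 0, 0], 1],
    [[0, 0, 0], [0, 0, -15], 1],
    [[0, 0, 0], [0, 0, -50], 1],
    [[0, 0, 0], [0, 0, -90], 1],
    [[0, 0, 0], [0, 0, -120], 1],
    [[0, 0, -0.1], [20, -30, -125], 1],
    [[0, 0, -0.2], [20, -70, -125], 1],
    [[0, 0, -0.3], [20, -110, -125], 1],
    [[0, 0, -0.4], [20, -150, -125], 1],
  ],
)

```text
t: 13.65
tool_pos: [0.4476, 0.2962, 0.1514]
tcp_rot: [0.001, 0.14, 0.99, 0.0]
wrist_force: [0.2, -0.6, 0.0]
gripper_width: 0.0148
gripper_force: 58.8
```

Run:
```python
from h import *
c=cap('wrist'); cap('top')
s=readout.read_state();print(s['gripper_width'],s['gripper_force'])
P=cloud(c);p0,r=tool();q=r.inv().apply(P.reshape(-1,3)-p0)*1000;f=c['frame'].reshape(-1,3).astype(int)
# ingot top surface points in tool frame
m=(abs(q[:,1])<13)&(abs(q[:,0])<40)&(q[:,2]>5)&(q[:,2]<22)&(np.ptp(f,axis=1)<25)
for lo in range(5,22,2): print(lo,((q[m,2]>=lo)&(q[m,2]<lo+2)).sum())
k=q[m];print(np.percentile(k[:,0],[1,5,95,99]).round(1),np.percentile(k[:,1],[1,99]).round(1))
cv2.imwrite('pics/w7.png',np.hstack([cv2.resize(c['frame'][150:450,160:520],None,fx=1.1,fy=1.1),cv2.resize(load('top')['frame'],(440,330))])[:,:,::-1])
plan((.544,.0985,.12),3.107)
```

```text
0.014735024287168023 58.83728038519621
5 102
7 88
9 96
11 90
13 1827
15 1913
17 96
19 78
21 39
[-23.1 -20.8  19.5  19.9] [-10.1  11.4]
at [0.4442 0.2934 0.149 ] psi 2.86 shift [-150.2 -159.3   29.1] turn [-0.004 -0.004 -0.247]
```

View pics/w7.png

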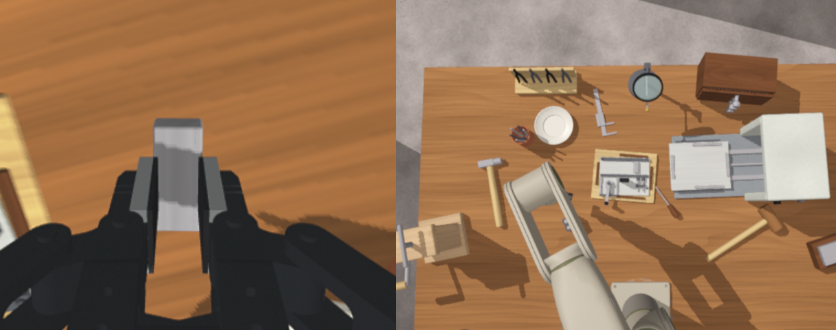

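send_rows(
  series=[
    [[0, 0, -0.08], [-25, -30, 0], 1],
    [[0, 0, -0.16], [-55, -60, 0], 1],
    [[0, 0, -0.24], [-80, -90, 0], 1],
    [[0, 0, -0.247], [-110, -120, 0], 1],
    [[0, 0, -0.247], [-130, -145, 10], 1],
    [[0, 0, -0.247], [-146, -158, 20], 1],
    [[0, 0, -0.247], [-146, -158, 29], 1],
    [[0, 0, -0.247], [-146, -158, 29], 1],
    [[0, 0, -0.247], [-146, -158, 29], 1],
    [[0, 0, -0.247], [-146, -158, 29], 1],
  ],
)

```text
t: 14.75
tool_pos: [0.5442, 0.1053, 0.1219]
tcp_rot: [0.0, 0.018, 1.0, 0.0]
wrist_force: [-0.2, 0.3, -1.5]
gripper_width: 0.0144
gripper_force: 58.9
```

Run:
```python
from h import *
plan((.540,.0985,.0426),3.108)
c=cap('wrist');P=cloud(c)
for k in (200,220,240,380,420):
    col=P[250:320,k]; s=col[(col[:,2]>.021)&(col[:,2]<.029)]; print(k,np.round([s[:,0].min()*1000,s[:,0].max()*1000,np.median(s[:,1])*1000],1) if len(s) else None)
```

```text
at [0.5442 0.1053 0.1219] psi 3.105 shift [ 4.1 -7.  79.3] turn [ 0.     0.001 -0.003]
200 [564.2 575.9  26.8]
220 [564.3 575.6  39.5]
240 [565.3 575.6  52. ]
380 [568.4 579.6 139.9]
420 None
```

send_rows(
  series=[
    [[0, 0, 0], [3, -6, 30], 1],
    [[0, 0, 0], [3, -6, 55], 1],
    [[0, 0, 0], [3, -6, 68], 1],
    [[0, 0, 0], [3, -6, 76], 1],
    [[0, 0, 0], [3, -6, 79], 1],
    [[0, 0, 0], [3, -6, 79], 1],
    [[0, 0, 0], [3, -6, 79], 0.6],
    [[0, 0, 0], [3, -6, 79], 0.6],
    [[0, 0, 0], [3, -6, 79], 0.6],
    [[0, 0, 0], [3, -6, 50], 0.6],
  ],
)

```text
t: 15.8
tool_pos: [0.5377, 0.0981, 0.0675]
tcp_rot: [-0.004, 0.019, 1.0, -0.0]
wrist_force: [-0.2, -0.3, -0.9]
gripper_width: 0.0337
gripper_force: 0.0
```

send_rows(
  series=[
    [[0, 0, 0], [0, 0, -30], 0.6],
    [[0, 0, 0], [10, 0, -70], 0.65],
    [[0, 0, 0], [40, 0, -110], 0.65],
    [[0, 0, 0], [80, 0, -140], 0.65],
    [[0, 0, 0], [120, 5, -150], 0.65],
    [[0, 0, 0], [140, 10, -150], 0.65],
    [[0, 0, 0], [140, 16, -150], 0.65],
    [[0, 0, 0], [140, 16, -150], 0.65],
    [[0, 0, 0], [140, 16, -150], 0.65],
    [[0, 0, 0], [140, 16, -150], 0.65],
  ],
)

```text
t: 16.8
tool_pos: [0.4021, 0.1194, 0.2207]
tcp_rot: [-0.0, 0.019, 1.0, -0.0]
wrist_force: [0.5, 0.3, -0.4]
gripper_width: 0.0297
gripper_force: 0.0
```

Run:
```python
from h import *
c=cap('wrist'); plan((.405,.121,.1),3.107)
cv2.imwrite('pics/w8.png',cv2.resize(c['frame'][100:400,0:400],None,fx=1.9,fy=1.9,interpolation=cv2.INTER_CUBIC)[:,:,::-1])
```

```text
at [0.402  0.1194 0.2206] psi 3.103 shift [ -3.    1.7 120.6] turn [-0.    -0.001 -0.004]
```

View pics/w8.png

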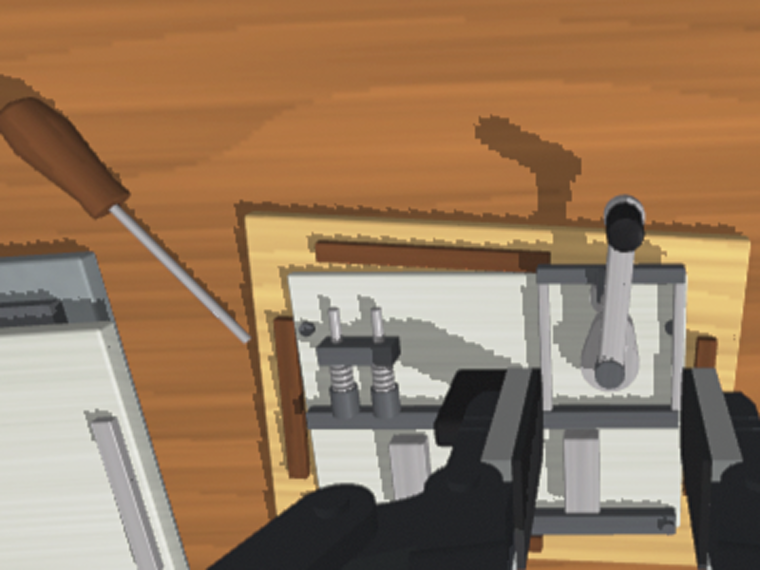

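send_rows(
  series=[
    [[0, 0, 0.06], [-3, 3, 40], 0.65],
    [[0, 0, 0.06], [-3, 3, 80], 0.65],
    [[0, 0, 0.06], [-3, 3, 110], 0.65],
    [[0, 0, 0.06], [-3, 3, 130], 0.65],
    [[0, 0, 0.06], [-3, 3, 145], 0.65],
    [[0, 0, 0.06], [-3, 3, 155], 0.65],
    [[0, 0, 0.06], [-3, 3, 159], 0.65],
    [[0, 0, 0.06], [-3, 3, 159], 0.65],
    [[0, 0, 0.06], [-3, 3, 159], 0.7],
    [[0, 0, 0.06], [-3, 3, 159], 0.72],
  ],
)

```text
t: 17.85
tool_pos: [0.4055, 0.1227, 0.0629]
tcp_rot: [0.001, 0.049, 0.999, 0.0]
wrist_force: [0.5, 1.0, 0.7]
gripper_width: 0.024
gripper_force: 0.0
```

Run:
```python
from h import *
p0,r=tool();x=r.as_matrix()[:,0];print(p0,np.arctan2(x[1],x[0]),readout.read_state()['wrist_force'])
piv=np.array([.480,.1155]);a0=np.arctan2(*(p0[:2]-piv)[::-1]);print(a0, np.hypot(*(p0[:2]-piv)))
for d in np.arange(.135,1.4,.135):
    p=np.r_[piv+.075*np.array([np.cos(a0-d),np.sin(a0-d)]),p0[2]]
    print(round(d,3),np.round(r.inv().apply(p-p0)*1000,1))
```

```text
[0.40554595 0.12272468 0.06294411] 3.043782535555829 [0.47334979 0.95302289 0.68625637]
3.044860122160451 0.07480375609604485
0.135 [-0.5 10.1  0. ]
0.27 [-2.5 20.   0. ]
0.405 [-5.8 29.6  0. ]
0.54 [-10.4  38.6   0. ]
0.675 [-16.2  46.9   0. ]
0.81 [-23.   54.3   0.1]
0.945 [-30.8  60.8   0.1]
1.08 [-39.4  66.2   0.1]
1.215 [-48.6  70.4   0.1]
1.35 [-58.3  73.2   0.1]
```

send_rows(
  series=[
    [[0, 0, 0.135], [-0.5, 10, 0], 0.72],
    [[0, 0, 0.27], [-2.5, 20, 0], 0.72],
    [[0, 0, 0.405], [-6, 29.5, 0], 0.72],
    [[0, 0, 0.54], [-10.5, 38.5, 0], 0.72],
    [[0, 0, 0.675], [-16, 47, 0], 0.72],
    [[0, 0, 0.81], [-23, 54.5, 0], 0.72],
    [[0, 0, 0.945], [-31, 61, 0], 0.72],
    [[0, 0, 1.08], [-39.5, 66, 0], 0.72],
    [[0, 0, 1.215], [-48.5, 70.5, 0], 0.72],
    [[0, 0, 1.3], [-54.5, 72.5, 0], 0.72],
  ],
)

```text
t: 18.85
tool_pos: [0.4659, 0.1899, 0.0622]
tcp_rot: [-0.001, 0.645, 0.764, -0.0]
wrist_force: [-3.6, 1.5, -0.5]
gripper_width: 0.0242
gripper_force: 1.9
```

send_rows(
  series=[
    [[0, 0, 0], [0, 0, 0], 0.72],
    [[0, 0, 0], [0, -1, 0], 0.7],
    [[0, 0, 0], [0, -1, -20], 0.65],
    [[0, 0, 0], [0, -1, -60], 0.65],
    [[0, 0, 0], [0, -1, -110], 0.5],
    [[0, 0, 0.05], [-20, 0, -150], 0.4],
    [[0, 0, 0.1], [-40, 0, -160], 0.4],
    [[0, 0, 0.15], [-55, 0, -160], 0.4],
    [[0, 0, 0.15], [-55, 0, -160], 0.4],
    [[0, 0, 0.15], [-55, 0, -160], 0.4],
  ],
)

```text
t: 19.85
tool_pos: [0.4753, 0.1351, 0.222]
tcp_rot: [0.0, 0.698, 0.716, 0.0]
wrist_force: [0.3, 0.4, -0.2]
gripper_width: 0.051
gripper_force: 0.0
```

Run:
```python
from h import *
c=cap('wrist'); t=cap('top');plan((.49,.057,.15),1.53)
cv2.imwrite('pics/w9.png',np.hstack([cv2.resize(c['frame'][60:360,140:500],None,fx=1.333,fy=1.333,interpolation=cv2.INTER_CUBIC),cv2.resize(t['frame'][205:305,285:385],(310,400),interpolation=cv2.INTER_CUBIC)])[:,:,::-1])
```

```text
at [0.4751 0.1356 0.2216] psi 1.596 shift [-79.   13.   71.6] turn [-0.001 -0.     0.066]
```

View pics/w9.png

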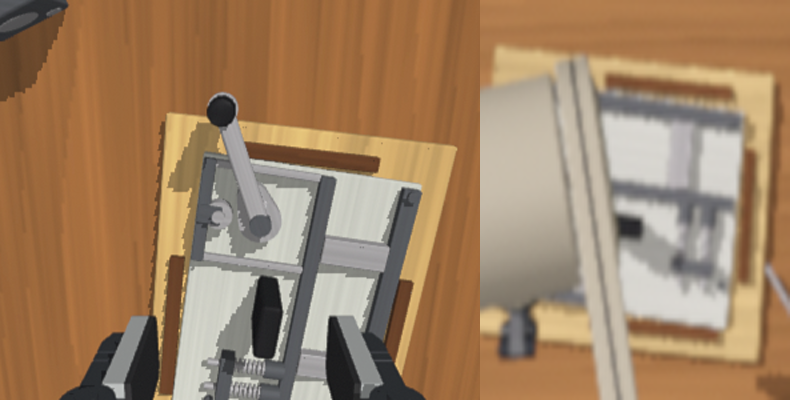

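Run:
```python
from h import *
c=load('wrist')
g=lambda X,Y,z:px2w(c,(X+.5)/1.333-.5+140,(Y+.5)/1.333-.5+60,z)[:2]*1000
pts=dict(jawA=(335,182,.0245),jawB=(299,375,.0245),railA=(403,192,.024),railB=(376,300,.024),knob=(222,108,.064),piv=(261,225,.036))
w={k:g(*a) for k,a in pts.items()}
for k in w: print(k,np.round(w[k],1))
an=lambda a,b:np.arctan2(-(w[a]-w[b])[0],(w[a]-w[b])[1])
print('yaw',an('jawA','jawB'),an('railA','railB'));d=w['knob']-w['piv'];print('lever',np.arctan2(d[1],d[0])-1.392+.06,np.hypot(*d))
P=cloud(c);f=c['frame'].astype(int);m=(f.max(-1)<70)&(P[...,2]>.058)&(P[...,2]<.078)&(abs(P[...,0]-.49)<.04)&(abs(P[...,1]-.055)<.04);print('handle',rect(P,m))
```

```text
jawA [533.4 145.1]
jawB [519.    3.9]
railA [577.2 139.6]
railB [568.1  63.9]
knob [462.9 192. ]
piv [487.2 119.1]
yaw -0.10137248609582374 -0.12062675969781357
lever 0.560248702167703 76.81284979468496
handle (array([491.8,  60.6]), array([35.1, 13.4]), 82.2, np.float64(66.4), 710)
```

Both ingots are pinched between jaw and rail. The cam is back at about 0.55 rad and clear, and the handle is at (492,61) mm with the pallet yaw about -0.115. Before lifting I'll measure the bed and the ball numerically.

Run:
```python
from h import *
cs=[optics.capture('top') for _ in range(10)]
c=dict(cs[0]);Z=np.array([k['z_map'] for k in cs]);c['z_map']=np.median(Z,0)
f=np.mean([k['frame'] for k in cs],0);P=cloud(c);v,u=np.mgrid[:480,:640]
b=(u>385)&(u<500)&(v>190)&(v<290);z=P[...,2]
print('noise',Z.std(0)[240,440])
def R2(m,zz):
    m=cv2.morphologyEx(m.astype(np.uint8),cv2.MORPH_OPEN,np.ones((3,3)))
    q=max(cv2.findContours(m,0,1)[0],key=cv2.contourArea)[:,0]
    w=np.array([px2w(c,a,d,zz)[:2]*1000 for a,d in q],np.float32);r=cv2.minAreaRect(w);print(np.round(r[0],1),np.round(r[1],1),round(r[2],2))
R2(b&(z>.024),.030)
print(f[240,440],f[205,390],f[285,440]); R2(b&(f.mean(-1)>165),.030)
lip=b&(z>.0335)&(z<.042); n,l,s,ce=cv2.connectedComponentsWithStats(lip.astype(np.uint8))
for i in range(1,n):
    if s[i,4]>25:
        q=np.array([px2w(c,a,d,.036)[:2]*1000 for d,a in zip(*np.where(l==i))],np.float32);r=cv2.minAreaRect(q);print('lip',s[i,4],np.round(r[0],1),np.round(r[1],1),round(r[2],1))
m=(u>355)&(u<376)&(v>140)&(v<170)&(z>.155)&(z<.182)
ys,xs=np.where(m);
for d in sorted(set(ys)): print(d,xs[ys==d].min(),xs[ys==d].max(),end='; ')
plan((.4918,.0606,.16),1.456)
```

```text
noise 0.003573871
[ 539.4 -228. ] [179.6 225. ] 1.76
[214.4 211.9 206.5] [170.2 119.3  73.6] [154.  156.8 159.1]
[ 540.8 -227.3] [180.2 225.4] 1.8
lip 148 [ 621.2 -255.2] [ 10.2 107.4] 1.8
lip 128 [ 543.2 -331.8] [88.8 10.6] 1.7
lip 128 [ 536.9 -124.5] [88.9 10. ] 1.9
lip 153 [ 459.6 -261.2] [  9.9 106.6] 1.9
149 364 366; 150 364 366; 151 364 366; 152 364 366; 153 364 366; 154 364 366; 155 364 366; 156 364 366; 157 364 366; 158 363 367; 159 363 367; 160 363 367; 161 363 367; 162 364 366; at [0.4755 0.1353 0.2219] psi 1.594 shift [-75.1  14.6  61.9] turn [-0.     0.     0.138]
```

send_rows(
  series=[
    [[0, 0, 0.1], [-40, 8, 10], 0.4],
    [[0, 0, 0.138], [-75, 15, 30], 0.4],
    [[0, 0, 0.138], [-75, 15, 70], 0.4],
    [[0, 0, 0.138], [-75, 15, 110], 0.4],
    [[0, 0, 0.138], [-75, 15, 140], 0.4],
    [[0, 0, 0.138], [-75, 15, 160], 0.4],
    [[0, 0, 0.138], [-75, 15, 169], 0.4],
    [[0, 0, 0.138], [-75, 15, 169], 0.7],
    [[0, 0, 0.138], [-75, 15, 169], 1],
    [[0, 0, 0.138], [-75, 15, 169], 1],
  ],
)

```text
t: 21.45
tool_pos: [0.4936, 0.0606, 0.0548]
tcp_rot: [0.001, 0.747, 0.665, 0.001]
wrist_force: [-0.2, -0.0, -6.9]
gripper_width: 0.0133
gripper_force: 58.6
```

send_rows(
  series=[
    [[0, 0, 0], [0, 0, 0], 1],
    [[0, 0, 0], [0, 0, 0], 1],
    [[0, 0, 0], [0, 0, -3], 1],
    [[0, 0, 0], [0, 0, -8], 1],
    [[0, 0, 0], [0, 0, -15], 1],
    [[0, 0, 0], [0, 0, -25], 1],
    [[0, 0, 0], [0, 0, -38], 1],
    [[0, 0, 0], [0, 0, -50], 1],
    [[0, 0, 0], [0, 0, -55], 1],
    [[0, 0, 0], [0, 0, -55], 1],
  ],
)

```text
t: 22.45
tool_pos: [0.4933, 0.0606, 0.1096]
tcp_rot: [0.001, 0.747, 0.665, 0.001]
wrist_force: [1.0, -0.1, -8.2]
gripper_width: 0.0132
gripper_force: 58.8
```

Run:
```python
from h import *
c=cap('wrist');p0,r=tool();s=readout.read_state();print(s['gripper_width'],s['gripper_force'],s['wrist_force'])
P=cloud(c);q=r.inv().apply(P.reshape(-1,3)-p0)*1000
# height of plate etc. in tool frame, fit plane to plate (expected z_tool = 42-6=36)
m=(abs(q[:,2]-36)<8)&(abs(q[:,0])<90)&(q[:,1]>-50)&(q[:,1]<60)&(c['frame'].reshape(-1,3).min(1)>185)
a=q[m];A=np.c_[a[:,:2],np.ones(len(a))];co=np.linalg.lstsq(A,a[:,2],rcond=None)[0];print(len(a),co,np.abs(A@co-a[:,2]).mean())
f=c['frame'].reshape(-1,3)
h=(f.max(1)<80)&(abs(q[:,2]+16)<4)&(abs(q[:,0])<35)&(abs(q[:,1])<15);print('handle top',h.sum(),np.percentile(q[h],[2,98],axis=0).round(1) if h.sum() else None)
cv2.imwrite('pics/w10.png',c['frame'][:,:,::-1])
plan((.608,-.022,.198),1.571)
```

```text
0.012916099106898053 58.78442108631134 [-1.13356709  0.29846495 -8.03579603]
8096 [1.21596499e-03 5.06801746e-04 3.88641997e+01] 0.4691298529711314
handle top 3857 [[-16.5  -7.6 -19.1]
 [ 15.6   8.3 -12.1]]
at [0.4927 0.0606 0.1086] psi 1.456 shift [-68.8 124.2 -89.2] turn [ 0.001 -0.    -0.115]
```

View pics/w10.png

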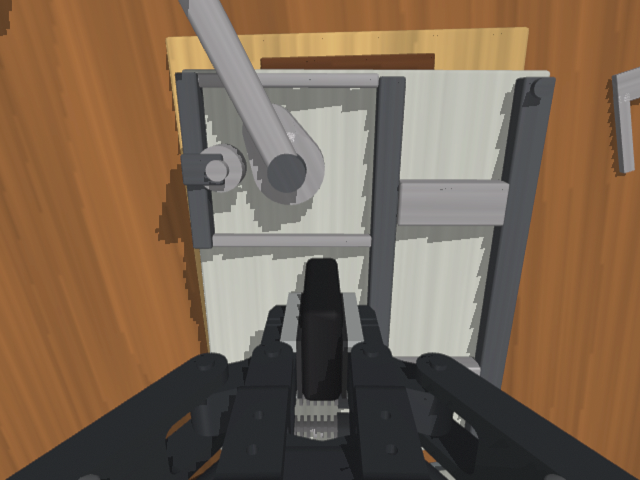

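send_rows(
  series=[
    [[0, 0, 0], [-3, 3, -5], 1],
    [[0, 0, -0.02], [-10, 9, -15], 1],
    [[0, 0, -0.04], [-20, 18, -30], 1],
    [[0, 0, -0.06], [-32, 30, -47], 1],
    [[0, 0, -0.08], [-44, 44, -64], 1],
    [[0, 0, -0.1], [-56, 60, -78], 1],
    [[0, 0, -0.115], [-64, 76, -87], 1],
    [[0, 0, -0.115], [-68, 90, -91], 1],
    [[0, 0, -0.115], [-69, 98, -92], 1],
    [[0, 0, -0.115], [-69, 102, -92], 1],
  ],
)

```text
t: 23.5
tool_pos: [0.5859, -0.0199, 0.1994]
tcp_rot: [-0.0, 0.707, 0.707, -0.0]
wrist_force: [0.1, -0.2, -7.5]
gripper_width: 0.0133
gripper_force: 59.0
```

Run:
```python
from h import *
plan((.605,-.022,.201),1.571)
c=cap('top');P=cloud(c);print('ball',np.round(px2w(c,365,159.7,.172),4))
# rail as seen in top: points near expected height, x>0.6
f=c['frame'].astype(int);m=(P[...,2]>.14)&(P[...,2]<.20)&(P[...,0]>.60)&(P[...,0]<.713)&(abs(P[...,1]+.022)<.12)
q=P[m];print(len(q),np.round(np.percentile(q,[1,50,99],axis=0),3))
```

```text
at [ 0.5859 -0.0199  0.1994] psi 1.57 shift [-2.1 19.1 -1.7] turn [-0.001 -0.    -0.001]
ball [ 0.7237 -0.0223  0.172 ]
395 [[0.602 0.04  0.154]
 [0.638 0.06  0.162]
 [0.669 0.074 0.173]]
```

send_rows(
  series=[
    [[0, 0, 0], [-1, 4, -1], 1],
    [[0, 0, 0], [-2, 9, -1], 1],
    [[0, 0, 0], [-2, 14, -1], 1],
    [[0, 0, 0], [-2, 18, -1], 1],
    [[0, 0, 0], [-2, 20, -1], 1],
    [[0, 0, 0], [-2, 20, -1], 1],
    [[0, 0, 0], [-2, 20, -1], 1],
    [[0, 0, 0], [-2, 20, -1], 1],
    [[0, 0, 0], [-2, 20, -1], 1],
    [[0, 0, 0], [-2, 20, -1], 1],
  ],
)

```text
t: 24.55
tool_pos: [0.6056, -0.0217, 0.2011]
tcp_rot: [0.0, 0.707, 0.707, 0.0]
wrist_force: [0.2, 0.1, -8.3]
gripper_width: 0.0131
gripper_force: 59.0
```

send_rows(
  series=[
    [[0, 0, 0], [0, 0, 0], 1],
    [[0, 0, 0], [0, 0, 0], 1],
    [[0, 0, 0], [0, 0, 0], 1],
    [[0, 0, 0], [0, 0, 0], 1],
    [[0, 0, 0], [0, 0, 0], 1],
    [[0, 0, 0], [0, 0, 0], 1],
    [[0, 0, 0], [0, 0, 0], 1],
    [[0, 0, 0], [0, 0, 0], 1],
    [[0, 0, 0], [0, 0, 0], 1],
    [[0, 0, 0], [0, 0, 0], 1],
  ],
)

```text
t: 25.55
tool_pos: [0.6057, -0.0216, 0.201]
tcp_rot: [-0.0, 0.707, 0.707, 0.0]
wrist_force: [0.5, 0.4, -7.9]
gripper_width: 0.013
gripper_force: 59.0
```

send_rows(
  series=[
    [[0, 0, 0], [0, 0, 0], 1],
    [[0, 0, 0], [0, 0, 0], 1],
    [[0, 0, 0], [0, 0, 0], 1],
    [[0, 0, 0], [0, 0, 0], 1],
    [[0, 0, 0], [0, 0, 0], 1],
    [[0, 0, 0], [0, 0, 0], 1],
    [[0, 0, 0], [0, 0, 0], 1],
    [[0, 0, 0], [0, 0, 0], 1],
    [[0, 0, 0], [0, 0, 0], 1],
    [[0, 0, 0], [0, 0, 0], 1],
  ],
)

```text
t: 26.55
tool_pos: [0.6056, -0.0216, 0.201]
tcp_rot: [-0.0, 0.707, 0.707, -0.0]
wrist_force: [-0.2, 0.6, -7.3]
gripper_width: 0.0129
gripper_force: 59.1
```

Run:
```python
from h import *
c=cap('wrist');p0,r=tool();P=cloud(c);q=r.inv().apply(P.reshape(-1,3)-p0)*1000
m=(abs(q[:,2]-37)<8)&(abs(q[:,0])<90)&(q[:,1]>-50)&(q[:,1]<60)&(c['frame'].reshape(-1,3).min(1)>185)
a=q[m];A=np.c_[a[:,:2],np.ones(len(a))];print(p0,np.linalg.lstsq(A,a[:,2],rcond=None)[0])
plan((.5232,-.2286,.15),1.571+.031)
```

```text
[ 0.60569681 -0.02164415  0.20101288] [-0.1460064   0.12337696 41.25343378]
at [ 0.6057 -0.0216  0.201 ] psi 1.571 shift [-207.   -82.5   51. ] turn [ 0.    -0.    -0.031]
```

Run:
```python
from h import *
c=load('wrist');p0,r=tool();P=cloud(c);q=r.inv().apply(P.reshape(-1,3)-p0)*1000;f=c['frame'].reshape(-1,3)
m=(abs(q[:,2]-38)<15)&(abs(q[:,0])<90)&(q[:,1]>-50)&(q[:,1]<75)&(f.min(1)>100)
a=q[m];print(len(a));rng=np.random.default_rng(0);best=0
for _ in range(300):
    s=a[rng.choice(len(a),3)]
    try: co=np.linalg.solve(np.c_[s[:,:2],np.ones(3)],s[:,2])
    except Exception: continue
    k=(abs(np.c_[a[:,:2],np.ones(len(a))]@co-a[:,2])<1.2).sum()
    if k>best: best,bc=k,co
print(best,bc)
```

```text
59586
45065 [4.26334173e-03 1.24589935e-03 3.97527800e+01]
```

send_rows(
  series=[
    [[0, 0, 0], [0, -5, 0], 1],
    [[0, 0, 0], [-3, -14, 0], 1],
    [[0, 0, 0], [-12, -24, 0], 1],
    [[0, 0, 0], [-27, -34, 0], 1],
    [[0, 0, -0.01], [-47, -44, 0], 1],
    [[0, 0, -0.015], [-70, -54, 0], 1],
    [[0, 0, -0.02], [-95, -62, 0], 1],
    [[0, 0, -0.025], [-120, -70, 0], 1],
    [[0, 0, -0.03], [-145, -76, 5], 1],
    [[0, 0, -0.031], [-165, -80, 10], 1],
  ],
)

```text
t: 27.6
tool_pos: [0.5242, -0.1893, 0.1914]
tcp_rot: [0.001, 0.697, 0.718, -0.0]
wrist_force: [0.7, -0.0, -7.9]
gripper_width: 0.0135
gripper_force: 59.1
```

send_rows(
  series=[
    [[0, 0, 0], [-13, -1, 5], 1],
    [[0, 0, 0], [-25, -1, 12], 1],
    [[0, 0, 0], [-34, -1, 20], 1],
    [[0, 0, 0], [-40, -1, 30], 1],
    [[0, 0, 0], [-42, -1, 40], 1],
    [[0, 0, 0], [-42, -1, 50], 1],
    [[0, 0, 0], [-42, -1, 58], 1],
    [[0, 0, 0], [-42, -1, 62], 1],
    [[0, 0, 0], [-42, -1, 62], 1],
    [[0, 0, 0], [-42, -1, 62], 1],
  ],
)

```text
t: 28.6
tool_pos: [0.5262, -0.2285, 0.1293]
tcp_rot: [0.0, 0.696, 0.718, 0.0]
wrist_force: [-0.2, 0.1, -7.8]
gripper_width: 0.0134
gripper_force: 59.1
```

Run:
```python
from h import *
plan((.5232,-.2286,.075),1.602)
c=cap('wrist');T=c['cam_to_world']
p0,r=tool()
# pallet features seen by wrist: rail outer edge etc. + yaw; lips positions seen too
P=cloud(c);f=c['frame'].astype(int);z=P[...,2]
q=r.inv().apply(P.reshape(-1,3)-p0).reshape(480,640,3)*1000
# rail top: tool z 45-14=31 ; strip
m=(abs(q[...,2]-31)<2.5)&(q[...,1]>65)&(q[...,1]<100)&(q[...,0]>10)
print('rail',m.sum(),rect(P,m), 'tool y range',np.percentile(q[m][:,1],[2,98]).round(1),'x max',np.percentile(q[m][:,0],[99]).round(1))
for n,mm in (('lip',(z>.033)&(z<.040)),):
    k,l,s,ce=cv2.connectedComponentsWithStats((mm&(abs(P[...,0]-.54)<.13)&(P[...,1]<0)&(P[...,1]>-.36)).astype(np.uint8))
    for i in range(1,k):
        if s[i,4]>150: print(n,s[i,4],rect(P,l==i),ce[i].round())
```

```text
at [ 0.5262 -0.2285  0.1293] psi 1.602 shift [ 0.  -3.  54.3] turn [0. 0. 0.]
rail 6595 (array([ 600.5, -176.1]), array([21.5, 80.5]), 1.7, np.float64(97.4), 6595) tool y range [66.2 85.8] x max [89.8]
lip 2515 (array([ 540.4, -126.4]), array([89.9,  6.9]), 1.8, np.float64(34.8), 2515) [357.  62.]
```

Run:
```python
from h import *
c=load('wrist');p0,r=tool();P=cloud(c);z=P[...,2]
def pr(m,zz,n):
    q=max(cv2.findContours(m.astype(np.uint8),0,1)[0],key=cv2.contourArea)[:,0]
    w=np.array([px2w(c,a,d,zz) for a,d in q]);w2=(r.inv().apply(w-p0)*1000)[:,:2].astype(np.float32)
    rr=cv2.minAreaRect(w2);print(n,np.round(rr[0],1),np.round(rr[1],1),round(rr[2],1),'tool x',np.percentile(w2[:,0],[0,3,97,100]).round(1),'y',np.percentile(w2[:,1],[0,3,97,100]).round(1))
o=np.ones((3,3),np.uint8)
m=cv2.morphologyEx(((z>.033)&(z<.041)&(abs(P[...,0]-.54)<.07)&(P[...,1]>-.15)&(P[...,1]<-.1)).astype(np.uint8),cv2.MORPH_OPEN,o);pr(m,.036,'lip')
pt=p0[2]-.039
m=cv2.morphologyEx((abs(z-pt)<.0045).astype(np.uint8),cv2.MORPH_OPEN,o);pr(m,pt,'plate top')
m=cv2.morphologyEx((abs(z-pt-.008)<.0035).astype(np.uint8)*(P[...,0]>.59).astype(np.uint8),cv2.MORPH_OPEN,o);pr(m,pt+.008,'rail')
m=cv2.morphologyEx((z>.026).astype(np.uint8)*((P[...,1]>-.2)&(z<.033)).astype(np.uint8),cv2.MORPH_OPEN,o);pr(m,.03,'floor')
```

```text
lip [101.7  17. ] [89.1  6.6] 90.0 tool x [ 98.5  98.5 105.  105. ] y [-27.6 -27.3  61.1  61.5]
plate top [ 57.2 -13.4] [69.2 60.1] 90.0 tool x [27.2 27.2 87.2 87.3] y [-48.  -47.7  21.   21.2]
rail [21.6 74.9] [137.5  20.4] 0.1 tool x [-47.2 -42.6  90.3  90.4] y [64.8 65.5 85.2 85.3]
floor [103.8  32.6] [146.1   9.6] 90.0 tool x [ 99.   99.  108.6 108.6] y [-40.5 -37.6 104.7 105.7]
```

send_rows(
  series=[
    [[0, 0, 0], [-2, -1, 6], 1],
    [[0, 0, 0], [-2, -1, 14], 1],
    [[0, 0, 0], [-2, -1, 22], 1],
    [[0, 0, 0], [-2, -1, 30], 1],
    [[0, 0, 0], [-2, -1, 37], 1],
    [[0, 0, 0], [-2, -1, 42], 1],
    [[0, 0, 0], [-2, -1, 46], 1],
    [[0, 0, 0], [-2, -1, 49], 1],
    [[0, 0, 0], [-2, -1, 51], 1],
    [[0, 0, 0], [-2, -1, 51], 1],
  ],
)

```text
t: 29.65
tool_pos: [0.525, -0.2306, 0.0778]
tcp_rot: [-0.0, 0.696, 0.718, -0.0]
wrist_force: [-0.3, -0.4, -8.2]
gripper_width: 0.0132
gripper_force: 59.1
```

send_rows(
  series=[
    [[0, 0, 0], [0, 0, 1], 1],
    [[0, 0, 0], [0, 0, 2], 1],
    [[0, 0, 0], [0, 0, 3], 1],
    [[0, 0, 0], [0, 0, 3.5], 1],
    [[0, 0, 0], [0, 0, 3.5], 1],
    [[0, 0, 0], [0, 0, 3.5], 1],
    [[0, 0, 0], [0, 0, 3.5], 1],
    [[0, 0, 0], [0, 0, 3.5], 1],
    [[0, 0, 0], [0, 0, 3.5], 1],
    [[0, 0, 0], [0, 0, 3.5], 1],
  ],
)

```text
t: 30.65
tool_pos: [0.5251, -0.2308, 0.0747]
tcp_rot: [0.0, 0.696, 0.718, 0.0]
wrist_force: [-2.8, 0.2, -2.6]
gripper_width: 0.0126
gripper_force: 59.9
```

send_rows(
  series=[
    [[0, 0, 0], [0, 0, 0.5], 1],
    [[0, 0, 0], [0, 0, 0.5], 1],
    [[0, 0, 0], [0, 0, 0.5], 0.7],
    [[0, 0, 0], [0, 0, 0.5], 0.5],
    [[0, 0, 0], [0, 0, 0.5], 0.4],
    [[0, 0, 0], [0, 0, 0.5], 0.4],
    [[0, 0, 0], [0, 0, -20], 0.4],
    [[0, 0, 0], [0, 0, -55], 0.4],
    [[0, 0, 0], [0, 0, -95], 0.4],
    [[0, 0, 0], [0, 0, -120], 0.4],
  ],
)

```text
t: 31.65
tool_pos: [0.526, -0.2312, 0.1979]
tcp_rot: [0.002, 0.696, 0.718, 0.001]
wrist_force: [-0.0, -0.3, -0.4]
gripper_width: 0.0518
gripper_force: 0.0
```

Run:
```python
from h import *
c=cap('wrist');p0,r=tool();P=cloud(c);q=P*1000
print(p0)
a=P.reshape(-1,3)*1000
for n,zz,reg in (('plate',36,(470,620,-320,-140)),('rail',44,(585,620,-330,-120))):
    m=(abs(a[:,2]-zz)<2.5)&(a[:,0]>reg[0])&(a[:,0]<reg[1])&(a[:,1]>reg[2])&(a[:,1]<reg[3])
    b=a[m];A=np.c_[b[:,:2]-b[:,:2].mean(0),np.ones(len(b))];print(n,len(b),np.linalg.lstsq(A,b[:,2],rcond=None)[0])
P3=P
m=(abs(P[...,2]-.044)<.003)&(P[...,0]>.585)&(P[...,0]<.625);print('rail',rect(P,m))
f=c['frame'].astype(int);m=(f.max(-1)<80)&(abs(P[...,2]-.088)<.006)&(abs(P[...,0]-.525)<.04)&(abs(P[...,1]+.23)<.04);print('handle',rect(P,m))
```

```text
[ 0.52773384 -0.23212118  0.20230063]
plate 24007 [ 1.15006299e-03 -2.46758162e-04  3.49454003e+01]
rail 4452 [-9.40655193e-02 -1.53039716e-03  4.33360429e+01]
rail (array([ 598.1, -223.1]), array([ 28.3, 170.5]), 1.1, np.float64(43.1), 4567)
handle (array([ 524.7, -231.5]), array([13.5, 35.5]), 1.2, np.float64(86.5), 1129)
```

Run:
```python
from h import *
ingots(load('wrist'),.046)
P=cloud(load('wrist'))
m=(abs(P[...,2]-.044)<.005)&(P[...,1]>-.335)&(P[...,1]<-.125)
h=np.histogram(P[m][:,0]*1000,bins=np.arange(530,620,5));print(dict(zip(h[1].astype(int).tolist(),h[0].tolist())))
s=readout.read_state();print(s['t'],np.abs(s['dq']).max(),s['wrist_force'])
```

```text
ingot [ 578.9 -272. ] [43.7 19.3] ang 0.029 px [389. 272.]
ingot [ 576.5 -186.5] [43.7 17.4] ang 0.031 px [397. 163.]
ingot [ 507.8 -171.3] [28.1 35.3] ang -0.912 px [297. 135.]
{530: 251, 535: 333, 540: 449, 545: 1476, 550: 1498, 555: 567, 560: 337, 565: 332, 570: 338, 575: 339, 580: 338, 585: 335, 590: 341, 595: 742, 600: 1509, 605: 1435, 610: 361}
31.7 0.08779787255641577 [ 2.04133662 -0.62558854  4.02800051]
```

send_rows(
  series=[
    [[0, 0, 0], [0, 0, 0], 0.4],
    [[0, 0, 0], [0, 0, 0], 0.4],
    [[0, 0, 0], [0, 0, 0], 0.4],
    [[0, 0, 0], [0, 0, 0], 0.4],
    [[0, 0, 0], [0, 0, 0], 0.4],
    [[0, 0, 0], [0, 0, 0], 0.4],
    [[0, 0, 0], [0, 0, 0], 0.4],
    [[0, 0, 0], [0, 0, 0], 0.4],
    [[0, 0, 0], [0, 0, 0], 0.4],
    [[0, 0, 0], [0, 0, 0], 0.4],
  ],
)

```text
t: 32.7
tool_pos: [0.5251, -0.2307, 0.1946]
tcp_rot: [0.0, 0.696, 0.718, 0.0]
wrist_force: [-0.7, 0.6, -0.5]
gripper_width: 0.0513
gripper_force: 0.0
```

```bash
python3 -c "
from h import *
print(ticket.close_job())"
```

```text
the job is handed in; nothing more can be done
None
```

I handed the job in at about 33 s: both ingots on the bench are pinched square in the pallet, it was held level for about 2.5 s at the lens, and it sits level in the engraver's bed; the hand-in returned no verdict.

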